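# Open the tooth mould with a wedge and take out the casting

### The arm

A 6-joint arm with a two-finger parallel gripper is mounted at the origin on the work surface. World frame = base frame: x ahead of the robot, y to its left, z up, the work surface at z = 0. Lengths are in mm, angles in rad, forces in N, time in s.
With the tool pointing down it reaches from about 200 to 875 mm from the base axis. Payload 3.4 kg.
Tool frame: the origin (TCP) lies midway between the tips of the shut fingers; the grasp point (between the pads) lies 19 mm behind it (bot.grasp_offset is the distance from the TCP to the grasp point, in mm); z points along the fingers, y is the line along which they close (so a half turn about z gives the same grasp; the last joint's range is limited). The gripper opens to 94 mm and grips with 3 to 60 N. Pads are 16 mm wide; open, the fingers measure 119 mm over their backs; the gripper's body (75 mm by 177 mm) begins 78 mm behind the grasp point.
Start: joints at [-1.232, 0.276, 1.505, -0, 1.361, -0.121], TCP at [255.172, -515.318, 205.493] pointing down, gripper open.
Joint ranges: [-2.89, 2.89], [-0.75, 2.08], [0.22, 2.7], [-1.18, 4.32], [0.11, 2.71], [-2.7, 2.7]. Speed limits (rad/s): [2.57, 2.57, 3.14, 3.14, 3.14, 3.14].

### API

Orientations are given as a unit quaternion [x, y, z, w].
In Python, from bench import status, cams, workorder, spotter, bot gives the robot as it stands.
- The arm moves only by the tool play_rows, never from a script. Its argument "targets" is a list of rows, each an object with "linear": the shift along the tool's x, y, z each as a share of 0.1 m, from -1 to 1, a list of three; "rotation": the turn, a rotation vector about the tool's x, y, z each as a share of 360 degrees, from -1 to 1, a list of three; "fingers": the gripper's target within -1 to 1 (fully open at 1, half-way at 0, shut at -1). In form: [{"linear": [x, y, z], "rotation": [ax, ay, az], "fingers": fingers}, ...]. A call has 1 to 8 rows; each row shifts and turns the commanded pose from where the row before left it, along the tool's axes as they then stand; what a row does not reach is not made up. A row lasts 1/12 s, in which the tool goes at most 41.7 mm and 7.16 degrees, less where a joint would pass 70% of its speed; a pose out of reach is approached as far as the arm can. A call with a number of a shift or a turn outside -1 to 1 is refused whole. A call with a gripper value outside its range is refused whole. The fingers move at their own pace and stop on an object; "newtons" is the grip in N (left out, the last holds). Time passes only in rows, so rows that do not move let the fingers close. It gives the time, the measured TCP pose, the force, the opening and the grip force at its end, in the units of the state.
- status.observe(): the state, without advancing time (a new reading comes with each control period).
- cams.get_image(name): name is "side" or "top" or "wrist"; returns the picture (480x640x3 uint8, blue, green, red); there is no depth.
- cams.get_calibration(name): a dict with "vfov" (degrees; the focal length in pixels is half the picture's height over the tangent of half this angle, whatever the lens; pixels are square), "cx", "cy" (the principal point, pixels), "position" and "rotation" of the camera in the world; the wrist camera has in their place "T_tool_cam" (4x4, takes a point from camera to tool coordinates, whose origin is the TCP and whose axes are the flange's). Camera axes: x right, y down, z forward; pixel columns grow to the right and rows downward; lengths in mm; the calibration is good to about 2 mm. A picture is of the moment at which its call begins: read the wrist's pose just before it. get_calibration takes no time and is no camera call.
- workorder.sign_off(): hands the job in; it is judged then, once.
Trained networks look in the newest picture that a camera, given by its name, has taken for a name from the list of things; names that differ only in an ending like _2 or _b are one class to them, and where a whole thing is asked for, a point or a joint stands for the part that bears it (a point fixed in the world has none). Each returns a list of dicts, best first, with "p" (0 to 1); they miss things now and then, are a little off and sometimes report something else, mostly with a low value. They report only what shows in the picture. A call takes as long as a camera call.
- spotter.regions_of(camera, name): "pixels" (480x640 bool, what is visible of it).
- spotter.landmark_of(camera, name): "at" ([x, y, z] in mm, in the coordinates of the camera as it stood for that picture, good to about 4 mm: a listed point, or the origin of a listed thing).
The state is a dict: "time_s": time; "qpos": joint angles; "dq": joint speeds; "tau": joint torques, N m; "position": TCP position; "eef_rot": TCP orientation; "force": force on the tool from outside, world axes, zero at the start; "torque": the same for the moment, N m; "opening": opening from 0.0 (shut) to 1.0 (fully open); "gripper_force": force on a finger pad.
Only numpy, scipy, OpenCV 4.12 (cv2) and the standard library are available. Lean on these libraries where they do the work, as an engineer would, in place of code of your own. Each camera call takes 0.05 s, during which the arm holds its last target. There are 200 camera calls.

### The job

A cast gear tooth is shut in the two-part plywood mould. With the wooden wedge from the tool block, open the mould: work the wedge down into the pry slots at the two ends of the seam, alternately and a few millimetres at a time, so that the front half comes away evenly (neither end ever more than about 5 mm ahead of the other) until it stands at least 12 mm open at both ends; move that half with the wedge only, never with the fingers. Then lift the tooth out by its wooden tang and stand it gently on the drying board, and leave the wedge standing in its slot in the block and everything else where it was.

Things in the scene. Friction and masses are not known exactly. Their poses are not given: they have to be found in the camera images.
- mould: Fixed plywood two-part mould on a 200 x 270 x 15 mm base. Origin: under the seam, on the table. z up, y along the seam (240 mm long), x across it: back half at x -50 to 0 (fixed, towards the robot), front half at x 0 to +60 when shut. Halves are 115 mm high over the table. Seam plane x = 0. Cavity open at the top, 75 mm wide there, in the middle of the seam.
- pry_left (a point): Fixed point of the mould at the +y pry slot: 70 mm from the mould's middle along y, in the shut seam plane, level with the top (115 mm). Each pry slot is 40 mm long (y); shut, it is 4 mm wide (2 mm relieved in each half) with a V lead-in: 16 mm wide at the top narrowing to the 4 mm over the first 12 mm of depth (mouth 103 mm over the table), then parallel down to 35 mm over the table.
- pry_right (a point): The same at the -y pry slot, y = -70 mm.
- front_left (a point): Point of the front half's seam face at the +y pry slot, at the top. Its x in the mould's frame is how far that end is open (0 to 1.5 mm at the start).
- front_right (a point): The same at the -y pry slot.
- front_half: Moving half, 60 x 240 x 99 mm, tight on two steel guide rods at y = +106 and -106 mm of the mould, each dragging with about 10.5 N, so it stays where it is left. It moves only to +x (20 mm at most); a push at one end swings that end open about the other rod (the far pry slot then opens a fifth as much). About 13 N sideways at a pry slot moves that end. At 0 its axes are the mould's; origin on the seam plane at the +106 mm rod.
- wedge_grip (a point): Middle of the wedge's handle. Waxed wooden wedge, 150 mm long, z towards the butt, tip 110 mm below this point along -z. Handle 20 (x) x 28 (y) x 80 mm; below it a 70 mm blade, 28 mm wide (y), tapering evenly on both faces from 20 mm thick (x) at the handle to 2 mm at the tip. About 90 g. Stands tip down in its slot, handle up. Grip it across the 28 mm width.
- block: Fixed wooden tool block 135 x 68 x 85 mm, origin on the table under the wedge's slot, the block reaching from x -30 to +105 mm; two short handles stick up to 135 mm over the table near x = +75 mm.
- slot (a point): Centre of the wedge's slot in the block's top (85 mm over the table): 24 mm (block x) by 36 mm (block y), floor 73 mm below. The wedge stands in it with its width along the block's y and its handle middle 37 mm above this point.
- tooth_grip (a point): Middle of the wooden tang of the cast tooth in the mould, 127 mm above the tooth's foot. Tang 18 (x) x 30 (y) mm, standing 63 mm out of the tooth's top (to 170 mm over the table, between the pry slots); z up, x as the mould's x. The tooth weighs 0.23 to 0.39 kg and lifts straight up only after the front half is open.
- tooth_foot (a point): Middle of that tooth's underside, on the mould's base 15 mm above the table. White tooth 92 mm high, 40 mm deep (x), 70 mm wide at the top, 56 mm at the foot (y). A rib 5 mm proud across its +x face, 35 to 50 mm above the foot, sits in a groove of the front half. About 1 mm of play to the back half.
- board: Fixed white foam drying board, 300 (x) x 130 (y) x 20 mm, origin under its centre. Two cast teeth already stand on its +x half.
- board_free (a point): Middle of the board's free end, on its top (20 mm over the table): 90 mm from the board's centre towards -x.
- tooth_b_grip (a point): Tang middle (127 mm above the foot) of a finished tooth on the board, same shape.
- tooth_c_grip (a point): The same of the other finished tooth on the board.
- can_mid (a point): Upright sealant can, 52 mm across, 200 mm high with its spout; the point is 85 mm over the table.
- jar_mid (a point): Middle of an upright clear jar, 70 mm across, 85 mm high.
- offcut_mid (a point): Middle of a white foam offcut, 50 x 90 x 35 mm, beyond the mould.
- spatula_grip (a point): Handle of a spatula lying on the table beyond the mould.

How it is judged:
By the outcome, as a careful person would: the job done as asked, in the order asked, and still so for the second after the job is handed in, with the robot touching nothing.
It also fails if it takes over 72 s, if anything falls off the work surface, if the arm or the gripper's body presses on something with over 40 N, if the wrist force passes 120 N, or if a joint passes its speed limit or range.

## Working session

There is one attempt and no reset: what is moved stays moved. The work goes in short steps, Python scripts to look and compute and a tool call to move; the robot and the scene stay as the last step left them, time stands still between calls to the robot, and variables do not carry over. Pictures are saved under pics/ and viewed, at most 13 in all, crops included, and the job is handed in when it is done.

Besides the shell and the picture viewer there is one more tool, called as name(argument=value, ...) on one line, values as JSON. play_rows: Moves the arm, as the interface text tells. Shift numbers are shares of 0.1 m and turn numbers shares of 360 degrees, none past 1 either way. Its arguments: {"type":"object","properties":{"targets":{"type":"array"},"newtons":{"type":"number"}},"required":["targets"]}

```bash
mkdir -p pics; ls
cat > h.py <<'E'
import numpy as np, cv2
from scipy.spatial.transform import Rotation as R
from bench import status, cams, workorder, spotter, bot
def T(cam):
    c=cams.get_calibration(cam)
    M=np.eye(4)
    if cam=='wrist':
        s=status.observe(); M[:3,:3]=R.from_quat(s['eef_rot']).as_matrix(); M[:3,3]=s['position']
        return M@np.array(c['T_tool_cam'])
    r=np.array(c['rotation']); M[:3,:3]=r if r.shape==(3,3) else R.from_quat(r).as_matrix(); M[:3,3]=c['position']; return M
def lm(cam,name,n=1,M=None):
    M=T(cam) if M is None else M
    return [(round(d['p'],2),(M@np.r_[d['at'],1])[:3].round(1).tolist()) for d in spotter.landmark_of(cam,name)[:n]]
def proj(cam,P,M=None):
    c=cams.get_calibration(cam); M=T(cam) if M is None else M
    p=np.linalg.inv(M)@np.r_[P,1]; f=240/np.tan(np.radians(c['vfov']/2))
    return np.array([c['cx']+f*p[0]/p[2], c['cy']+f*p[1]/p[2]])
E
python3 - <<'E'
from h import *
s=status.observe(); print({k:np.round(v,3).tolist() for k,v in s.items()}, bot.grasp_offset)
for c in ['top','side','wrist']:
    cal=cams.get_calibration(c); print(c,{k:np.round(v,2).tolist() if not isinstance(v,str) else v for k,v in cal.items()})
ims={c:cams.get_image(c) for c in ['top','side']}
cv2.imwrite('pics/top.png',ims['top']);cv2.imwrite('pics/side.png',ims['side'])
for n in ['mould','pry_left','pry_right','front_left','front_right','wedge_grip','block','slot','tooth_grip','tooth_foot','board','board_free','can_mid','jar_mid']:
    print(n,'top',lm('top',n,3),'side',lm('side',n,2))
E
```

```text
pics
{'time_s': 0.0, 'qpos': [-1.232, 0.277, 1.506, 0.0, 1.361, -0.121], 'dq': [0.0, -0.001, 0.0, -0.002, 0.001, -0.0], 'tau': [-0.0, -40.458, -23.723, 0.07, 0.035, -0.0], 'position': [254.978, -514.764, 204.635], 'eef_rot': [0.974, 0.228, -0.0, -0.001], 'force': [-0.152, 0.289, 0.163], 'torque': [0.016, 0.052, 0.039], 'gripper_force': 0.0, 'opening': 1.004} 18.8
top {'vfov': 53.59, 'cx': 327.47, 'cy': 239.88, 'position': [414.21, 3.79, 1213.31], 'rotation': [0.71, -0.7, 0.06, -0.06]}
side {'vfov': 53.03, 'cx': 309.87, 'cy': 237.01, 'position': [348.73, 617.97, 770.51], 'rotation': [-0.18, 0.9, -0.38, 0.08]}
wrist {'vfov': 60.59, 'cx': 324.14, 'cy': 246.22, 'T_tool_cam': [[0.0, -0.97, -0.26, 76.01], [1.0, 0.0, -0.0, -0.91], [0.0, -0.26, 0.97, -179.8], [0.0, 0.0, 0.0, 1.0]]}
mould top [(0.89, [506.2, 13.9, -0.7])] side [(0.75, [505.3, 13.2, 0.8]), (0.36, [529.1, 316.6, -2.0])]
pry_left top [(0.88, [517.1, 82.7, 113.5]), (0.35, [794.9, 142.4, 43.6])] side [(0.63, [515.7, 81.0, 118.2])]
pry_right top [(0.87, [484.8, -56.7, 116.8])] side [(0.63, [443.0, 300.0, 17.6]), (0.62, [486.8, -54.
[... 359 characters left out ...]
311.4, -2.2])]
slot top [(0.92, [545.4, -317.0, 87.2]), (0.52, [752.6, -209.3, 82.7])] side [(0.94, [549.8, -315.0, 88.2]), (0.19, [440.0, 298.3, 19.1])]
tooth_grip top [(0.78, [505.3, 17.2, 141.6])] side [(0.71, [504.1, 11.7, 144.0])]
tooth_foot top [] side []
board top [(0.83, [527.5, 318.6, -0.5]), (0.68, [486.6, -56.3, 116.3])] side [(0.92, [528.9, 318.4, -1.3])]
board_free top [(0.92, [442.4, 298.1, 23.7])] side [(0.97, [441.9, 296.1, 19.4]), (0.29, [483.8, -60.8, 114.8])]
can_mid top [(0.79, [753.7, -208.1, 83.0]), (0.62, [762.3, 10.9, 20.4]), (0.53, [502.8, 15.2, -1.2])] side [(0.97, [753.6, -206.7, 84.7])]
jar_mid top [(0.85, [795.2, 144.6, 41.7])] side [(0.86, [798.1, 141.7, 37.7])]
```

View pics/top.png

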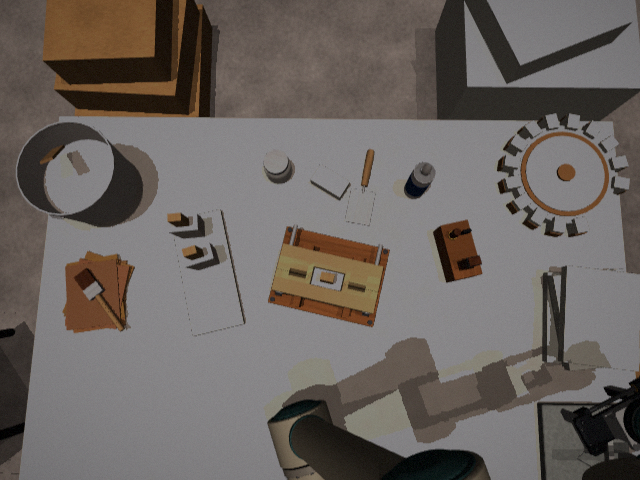

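View pics/side.png

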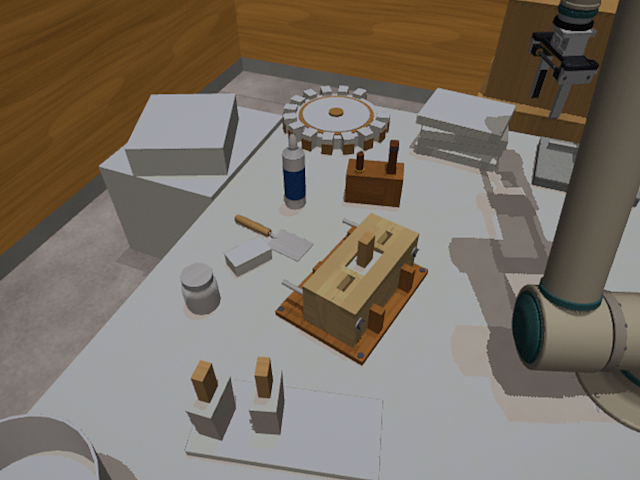

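The top view shows the mould at about (330,277) with its tang in the middle, the block at (458,250) with the wedge towards the robot at (468,263), and the board at (205,270). The side view shows the same layout. Next I'll get the block's yaw and plan the approach.

```bash
cat >> h.py <<'E'
def unproj(cam,px,z):
    c=cams.get_calibration(cam); M=T(cam); f=240/np.tan(np.radians(c['vfov']/2))
    d=M[:3,:3]@np.array([(px[0]-c['cx'])/f,(px[1]-c['cy'])/f,1]); return M[:3,3]+d*(z-M[2,3])/d[2]
def yaw():
    x=R.from_quat(status.observe()['eef_rot']).as_matrix()[:,0]; return np.degrees(np.arctan2(x[1],x[0]))
def plan(P,yaw_t=None,n=None,p0=None,y0=None):
    """rows (tool axes, shares) from p0,y0 to P,yaw_t straight, tool down"""
    p0=np.array(status.observe()['position'] if p0 is None else p0); y0=yaw() if y0 is None else y0
    yt=y0 if yaw_t is None else yaw_t; d=np.array(P)-p0; dy=yt-y0
    n=n or int(max(np.ceil(np.linalg.norm(d)/36),np.ceil(abs(dy)/6.5),1))
    for i in range(n):
        a=np.radians(y0+dy*i/n); ex=np.array([np.cos(a),np.sin(a),0]); ey=np.array([np.sin(a),-np.cos(a),0])
        v=d/n/100; print(f'  lin [{v@ex:.3f},{v@ey:.3f},{-v[2]:.3f}] rz {-dy/n/360:.4f}')
E
python3 - <<'E'
from h import *
cams.get_image('top')
r=spotter.regions_of('top','block')[0]['pixels'].astype(np.uint8)
q=cv2.minAreaRect(cv2.findNonZero(r)); b=cv2.boxPoints(q); print(q,[unproj('top',p,60).round().tolist() for p in b])
r=spotter.regions_of('top','board')[0]['pixels'].astype(np.uint8)
b=cv2.boxPoints(cv2.minAreaRect(cv2.findNonZero(r))); print([unproj('top',p,20).round().tolist() for p in b])
print(yaw())
plan([547,-313,225],13)
E
```

```text
((456.91180419921875, 250.14707946777344), (57.96601486206055, 38.07809066772461), 75.96376037597656) [[641.0, -242.0, 60.0], [666.0, -334.0, 60.0], [527.0, -363.0, 60.0], [503.0, -273.0, 60.0]]
[[661.0, 424.0, 20.0], [691.0, 289.0, 20.0], [396.0, 215.0, 20.0], [368.0, 346.0, 20.0]]
26.34042039169294
  lin [0.351,-0.052,-0.019] rz 0.0037
  lin [0.350,-0.060,-0.019] rz 0.0037
  lin [0.349,-0.068,-0.019] rz 0.0037
  lin [0.347,-0.076,-0.019] rz 0.0037
  lin [0.345,-0.084,-0.019] rz 0.0037
  lin [0.343,-0.092,-0.019] rz 0.0037
  lin [0.341,-0.100,-0.019] rz 0.0037
  lin [0.338,-0.108,-0.019] rz 0.0037
  lin [0.336,-0.116,-0.019] rz 0.0037
  lin [0.333,-0.124,-0.019] rz 0.0037
```

play_rows(targets=[{"linear": [0.351, -0.052, -0.05], "rotation": [0, 0, 0.0037], "fingers": 0.3}, {"linear": [0.35, -0.06, -0.05], "rotation": [0, 0, 0.0037], "fingers": 0.3}, {"linear": [0.349, -0.068, -0.05], "rotation": [0, 0, 0.0037], "fingers": 0.3}, {"linear": [0.347, -0.076, -0.05], "rotation": [0, 0, 0.0037], "fingers": 0.3}, {"linear": [0.345, -0.084, 0], "rotation": [0, 0, 0.0037], "fingers": 0.3}, {"linear": [0.343, -0.092, 0], "rotation": [0, 0, 0.0037], "fingers": 0.3}, {"linear": [0.341, -0.1, 0], "rotation": [0, 0, 0.0037], "fingers": 0.3}, {"linear": [0.338, -0.108, 0], "rotation": [0, 0, 0.0037], "fingers": 0.3}])

```text
time_s: 2.32
position: [490.0, -352.3, 225.6]
eef_rot: [0.991, 0.136, 0.0, 0.0]
force: [-0.2, -0.4, 0.0]
opening: 0.648
gripper_force: 0.0
```

play_rows(targets=[{"linear": [0.336, -0.116, 0], "rotation": [0, 0, 0.0037], "fingers": 0.3}, {"linear": [0.333, -0.124, 0], "rotation": [0, 0, 0.0037], "fingers": 0.3}, {"linear": [0, 0, 0], "rotation": [0, 0, 0], "fingers": 0.3}, {"linear": [0, 0, 0], "rotation": [0, 0, 0], "fingers": 0.3}])

```text
time_s: 2.65
position: [548.2, -311.7, 225.0]
eef_rot: [0.993, 0.115, -0.0, -0.0]
force: [-0.4, -0.3, 0.2]
opening: 0.648
gripper_force: 0.0
```

Run:
```python
from h import *
s=status.observe(); print(s['time_s'],s['position'],yaw(),s['opening'])
im=cams.get_image('wrist'); cv2.imwrite('pics/w1.png',im)
for n in ['wedge_grip','slot','block']: print(n,lm('wrist',n,2))
r=spotter.regions_of('wrist','wedge_grip')
for d in r[:2]:
    q=cv2.minAreaRect(cv2.findNonZero(d['pixels'].astype(np.uint8))); print(d['p'],q)
```

```text
2.65 [ 548.17870623 -311.71751626  225.02583183] 13.22595321825341 0.6483609804549382
wedge_grip [(0.65, [543.5, -311.6, 128.8])]
slot []
block [(0.78, [547.9, -315.5, -0.4])]
0.97 ((328.5, 254.5), (63.0, 45.0), 90.0)
```

View pics/w1.png

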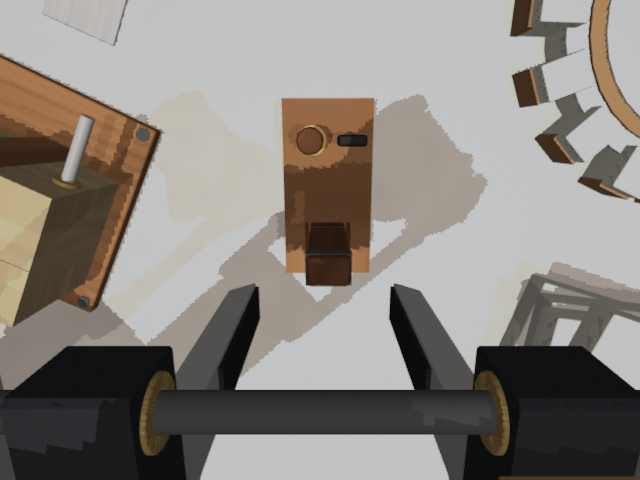

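The wedge butt is centred at about (328,269) and the block edges are symmetric about it, so the yaw is right. I'll refine the wedge position from the butt.

Run:
```python
from h import *
for p in [(328,269),(305,252),(351,252),(306,286),(351,286)]: print(p,unproj('wrist',p,162).round(1))
P=unproj('wrist',(328,269),162); 
plan([P[0],P[1],122-18.8],None)
```

```text
(328, 269) [ 542.  -316.3  162. ]
(305, 252) [ 549.5 -300.   162. ]
(351, 252) [ 555.9 -327.6  162. ]
(306, 286) [ 527.9 -305.4  162. ]
(351, 286) [ 534.3 -333.   162. ]
  lin [-0.011,0.003,0.306] rz -0.0000
  lin [-0.011,0.003,0.306] rz -0.0000
  lin [-0.011,0.003,0.306] rz -0.0000
  lin [-0.011,0.003,0.306] rz -0.0000
```

play_rows(newtons=50, targets=[{"linear": [-0.012, 0.004, 0.306], "rotation": [0, 0, 0], "fingers": 0.3}, {"linear": [-0.012, 0.004, 0.306], "rotation": [0, 0, 0], "fingers": 0.3}, {"linear": [-0.012, 0.004, 0.306], "rotation": [0, 0, 0], "fingers": 0.3}, {"linear": [-0.012, 0.003, 0.3], "rotation": [0, 0, 0], "fingers": 0.3}, {"linear": [0, 0, 0], "rotation": [0, 0, 0], "fingers": 0.3}, {"linear": [0, 0, 0], "rotation": [0, 0, 0], "fingers": -1}, {"linear": [0, 0, 0], "rotation": [0, 0, 0], "fingers": -1}, {"linear": [0, 0, 0], "rotation": [0, 0, 0], "fingers": -1}])

```text
time_s: 3.57
position: [544.1, -316.9, 106.3]
eef_rot: [0.994, 0.113, 0.002, 0.002]
force: [1.3, -0.1, -0.7]
opening: 0.474
gripper_force: 0.0
```

play_rows(targets=[{"linear": [0, 0, 0], "rotation": [0, 0, 0], "fingers": -1}, {"linear": [0, 0, 0], "rotation": [0, 0, 0], "fingers": -1}, {"linear": [0, 0, 0], "rotation": [0, 0, 0], "fingers": -1}, {"linear": [0, 0, 0], "rotation": [0, 0, 0], "fingers": -1}])

```text
time_s: 3.9
position: [543.5, -315.9, 105.1]
eef_rot: [0.994, 0.114, 0.001, 0.001]
force: [-1.0, -0.4, 4.4]
opening: 0.295
gripper_force: 50.0
```

```bash
cat >> h.py <<'E'
MO=np.array([501.5,13.2]); MY=-12.8   # mould origin, yaw
def m2w(x,y,z):
    a=np.radians(MY); return np.array([MO[0]+np.cos(a)*x-np.sin(a)*y, MO[1]+np.sin(a)*x+np.cos(a)*y, z])
def w2m(P):
    a=np.radians(MY); d=np.array(P[:2])-MO; return np.array([np.cos(a)*d[0]+np.sin(a)*d[1], -np.sin(a)*d[0]+np.cos(a)*d[1]])
E
python3 - <<'E'
from h import *
s=status.observe(); p=s['position']; print(p,yaw(),s['force'])
up=np.r_[p[:2],235]; plan(up); print(); t=m2w(-55,-25,235); print(t); plan(t,MY,None,up)
E
```

```text
[ 543.52259003 -315.91551399  105.11738962] 13.034390333323534 [-0.969213   -0.39321279  4.37740849]
  lin [0.000,0.000,-0.325] rz -0.0000
  lin [0.000,0.000,-0.325] rz -0.0000
  lin [0.000,0.000,-0.325] rz -0.0000
  lin [0.000,0.000,-0.325] rz -0.0000

[442.32807307   1.00643351 235.        ]
  lin [-0.027,-0.332,-0.000] rz 0.0072
  lin [-0.042,-0.330,-0.000] rz 0.0072
  lin [-0.057,-0.328,-0.000] rz 0.0072
  lin [-0.072,-0.325,-0.000] rz 0.0072
  lin [-0.086,-0.321,-0.000] rz 0.0072
  lin [-0.101,-0.317,-0.000] rz 0.0072
  lin [-0.115,-0.312,-0.000] rz 0.0072
  lin [-0.129,-0.307,-0.000] rz 0.0072
  lin [-0.142,-0.301,-0.000] rz 0.0072
  lin [-0.156,-0.294,-0.000] rz 0.0072
```

play_rows(targets=[{"linear": [0, 0, -0.15], "rotation": [0, 0, 0], "fingers": -1}, {"linear": [0, 0, -0.3], "rotation": [0, 0, 0], "fingers": -1}, {"linear": [0, 0, -0.3], "rotation": [0, 0, 0], "fingers": -1}, {"linear": [0, 0, -0.3], "rotation": [0, 0, 0], "fingers": -1}, {"linear": [0, 0, -0.25], "rotation": [0, 0, 0], "fingers": -1}, {"linear": [-0.027, -0.332, 0], "rotation": [0, 0, 0.0072], "fingers": -1}, {"linear": [-0.042, -0.33, 0], "rotation": [0, 0, 0.0072], "fingers": -1}, {"linear": [-0.057, -0.328, 0], "rotation": [0, 0, 0.0072], "fingers": -1}])

```text
time_s: 4.57
position: [512.0, -219.6, 233.8]
eef_rot: [0.999, 0.044, 0.0, 0.0]
force: [-0.3, -0.1, -0.7]
opening: 0.298
gripper_force: 50.0
```

play_rows(targets=[{"linear": [-0.072, -0.325, 0], "rotation": [0, 0, 0.0072], "fingers": -1}, {"linear": [-0.086, -0.321, 0], "rotation": [0, 0, 0.0072], "fingers": -1}, {"linear": [-0.101, -0.317, 0], "rotation": [0, 0, 0.0072], "fingers": -1}, {"linear": [-0.115, -0.312, 0], "rotation": [0, 0, 0.0072], "fingers": -1}, {"linear": [-0.129, -0.307, 0], "rotation": [0, 0, 0.0072], "fingers": -1}, {"linear": [-0.142, -0.301, 0], "rotation": [0, 0, 0.0072], "fingers": -1}, {"linear": [-0.156, -0.294, 0], "rotation": [0, 0, 0.0072], "fingers": -1}, {"linear": [0, 0, 0], "rotation": [0, 0, 0], "fingers": -1}])

```text
time_s: 5.23
position: [438.6, 6.6, 233.6]
eef_rot: [0.994, -0.111, -0.001, -0.002]
force: [-0.9, 0.1, -0.9]
opening: 0.297
gripper_force: 50.0
```

play_rows(targets=[{"linear": [0, 0, 0], "rotation": [0, 0, 0], "fingers": -1}, {"linear": [0, 0, 0], "rotation": [0, 0, 0], "fingers": -1}, {"linear": [0, 0, 0], "rotation": [0, 0, 0], "fingers": -1}])

```text
time_s: 5.48
position: [442.2, 0.6, 233.6]
eef_rot: [0.994, -0.113, 0.0, 0.0]
force: [0.4, -0.8, -1.7]
opening: 0.295
gripper_force: 50.0
```

Run:
```python
from h import *
s=status.observe(); print(s['time_s'],s['position'],yaw(),s['opening'],s['force'],s['torque'])
im=cams.get_image('wrist'); cv2.imwrite('pics/w2.png',im)
for n in ['pry_left','pry_right','front_left','front_right','tooth_grip','mould','wedge_grip']: print(n,lm('wrist',n,1))
print(yaw(),status.observe()['position'])
```

```text
5.4833 [442.21685981   0.6324802  233.62242144] -12.930663866063322 0.294546720817094 [ 0.4430274  -0.76139534 -1.65131323] [ 0.08344274  0.02066938 -0.03941083]
pry_left [(0.56, [518.4, 84.7, 117.4])]
pry_right [(0.61, [488.9, -55.9, 113.7])]
front_left [(0.82, [519.0, 80.0, 112.7])]
front_right [(0.59, [489.4, -47.6, 114.5])]
tooth_grip [(0.57, [505.0, 18.0, 143.1])]
mould []
wedge_grip [(0.93, [441.5, 2.0, 253.5])]
-12.937577848081178 [441.83758828   1.15482166 233.564097  ]
```

View pics/w2.png

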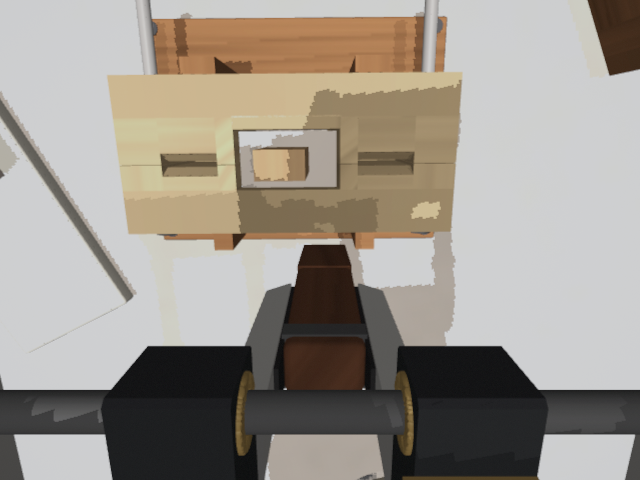

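The wrist picture shows the seam running from (122,165) to (457,163). The left slot is centred at (189,165), the right slot at (385,163), and the wedge tip is at about row 247.

Run:
```python
from h import *
for n,p in dict(SL=(122,165),SR=(457,163),L=(189,165),R=(385,163.3),Lf=(189,153),Lb=(189,177)).items(): print(n,unproj('wrist',p,115).round(1))
s=status.observe();M=T('wrist');p=s['position']
for z in (139,140,142): print('tip',z,proj('wrist',[p[0],p[1],z]))
a=unproj('wrist',(122,165),115)-unproj('wrist',(457,163),115); print(np.degrees(np.arctan2(-a[0],a[1])))
# tip edge pixels -> width 28
print(unproj('wrist',(303,246),140.5)-unproj('wrist',(348,246),140.5), unproj('wrist',(325.5,247),140.5))
```

```text
SL [528.  130.7 115. ]
SR [ 476.  -102.7  115. ]
L [517.3  84.  115. ]
R [487.2 -52.6 115. ]
Lf [525.3  81.5 115. ]
Lb [509.2  86.6 115. ]
tip 139 [325.75009424 248.22519447]
tip 140 [325.75535465 248.60869351]
tip 142 [325.7659837 249.3835816]
-12.560025151010525
[ 6.90654948 30.16905576  0.        ] [443.13115969   1.04213541 140.5       ]
```

```bash
sed -i 's/^MO=.*/MO=np.array([502.15,14.9]); MY=-12.6/' h.py
cat >> h.py <<'E'
TIP=93.1
def st():
    s=status.observe(); p=s['position']; a=np.radians(MY); F=s['force']
    print('t %.2f mould xy %s tip %.1f yaw %.2f F(mx,my,z) %.1f %.1f %.1f'%(s['time_s'],w2m(p).round(1),p[2]-TIP,yaw(),np.cos(a)*F[0]+np.sin(a)*F[1],-np.sin(a)*F[0]+np.cos(a)*F[1],F[2]))
E
python3 - <<'E'
from h import *
st(); plan(m2w(0.2,-70,120+TIP),MY)
E
```

```text
t 5.88 mould xy [-55.9 -26.6] tip 140.5 yaw -12.94 F(mx,my,z) -0.3 0.3 -1.2
  lin [0.188,0.144,0.068] rz -0.0003
  lin [0.187,0.144,0.068] rz -0.0003
  lin [0.187,0.144,0.068] rz -0.0003
```

play_rows(targets=[{"linear": [0.188, 0.144, 0.068], "rotation": [0, 0, -0.0003], "fingers": -1}, {"linear": [0.187, 0.144, 0.068], "rotation": [0, 0, -0.0003], "fingers": -1}, {"linear": [0.187, 0.144, 0.068], "rotation": [0, 0, -0.0003], "fingers": -1}, {"linear": [0, 0, 0], "rotation": [0, 0, 0], "fingers": -1}, {"linear": [0, 0, 0], "rotation": [0, 0, 0], "fingers": -1}, {"linear": [0, 0, 0.05], "rotation": [0, 0, 0], "fingers": -1}, {"linear": [0, 0, 0.05], "rotation": [0, 0, 0], "fingers": -1}, {"linear": [0, 0, 0], "rotation": [0, 0, 0], "fingers": -1}])

```text
time_s: 6.55
position: [485.6, -52.2, 202.3]
eef_rot: [0.994, -0.109, -0.001, -0.0]
force: [-0.4, 0.0, -1.7]
opening: 0.293
gripper_force: 50.0
```

Run:
```python
from h import *
st(); im=cams.get_image('wrist'); cv2.imwrite('pics/w3.png',cv2.resize(im[150:350,220:440],None,fx=2.7,fy=2.7,interpolation=cv2.INTER_CUBIC)); st()
```

```text
t 6.55 mould xy [ -1.5 -69. ] tip 109.2 yaw -12.53 F(mx,my,z) -0.4 -0.1 -1.7
t 6.60 mould xy [ -1.1 -69.1] tip 109.7 yaw -12.53 F(mx,my,z) -0.6 0.1 -1.7
```

View pics/w3.png

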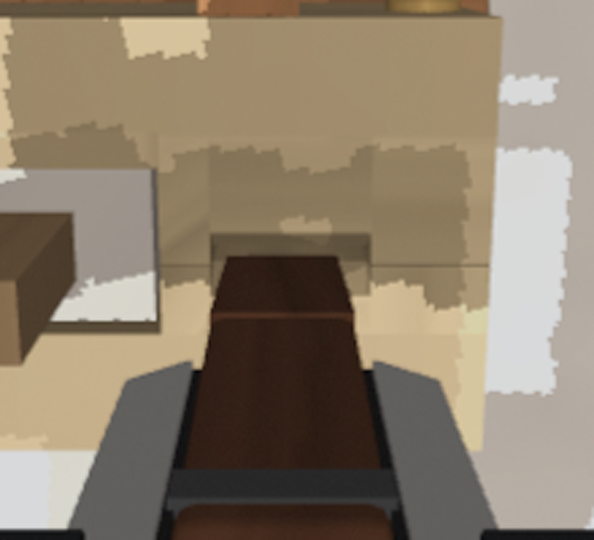

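The slot spans columns 210–370 and its V edge is at row 234. The wedge tip spans columns 225–338 at row 256, which puts it over the seam at row 266 and about 2 mm off towards +y. I'll go down gently.

play_rows(targets=[{"linear": [0, 0.007, 0.05], "rotation": [0, 0, 0], "fingers": -1}, {"linear": [0, 0.007, 0.05], "rotation": [0, 0, 0], "fingers": -1}, {"linear": [0, 0, 0.045], "rotation": [0, 0, 0], "fingers": -1}, {"linear": [0, 0, 0], "rotation": [0, 0, 0], "fingers": -1}])

```text
time_s: 6.93
position: [485.7, -54.1, 187.6]
eef_rot: [0.994, -0.109, -0.001, -0.0]
force: [-0.8, 0.1, -1.2]
opening: 0.295
gripper_force: 50.0
```

```bash
python3 -c "
from h import *
st()"
```

```text
t 6.93 mould xy [ -1.  -70.9] tip 94.5 yaw -12.57 F(mx,my,z) -0.8 -0.0 -1.2
```

play_rows(targets=[{"linear": [0.005, 0, 0.04], "rotation": [0, 0, 0], "fingers": -1}, {"linear": [0.005, 0, 0.04], "rotation": [0, 0, 0], "fingers": -1}, {"linear": [0.005, 0, 0.04], "rotation": [0, 0, 0], "fingers": -1}, {"linear": [0, 0, 0], "rotation": [0, 0, 0], "fingers": -1}, {"linear": [0, 0, 0], "rotation": [0, 0, 0], "fingers": -1}])

```text
time_s: 7.35
position: [486.9, -54.5, 177.1]
eef_rot: [0.994, -0.109, -0.001, -0.0]
force: [-4.2, 0.8, 4.6]
opening: 0.296
gripper_force: 50.0
```

```bash
python3 -c "
from h import *
st(); cams.get_image('side'); print(lm('side','front_left'),lm('side','front_right'))
cams.get_image('top'); print(lm('top','front_left'),lm('top','front_right'));st()"
```

```text
t 7.35 mould xy [  0.3 -71. ] tip 84.0 yaw -12.55 F(mx,my,z) -4.3 -0.1 4.6
[(0.63, [517.7, 82.1, 112.0])] [(0.93, [486.4, -57.5, 113.9])]
[(0.84, [519.1, 84.3, 120.4])] [(0.42, [505.0, 13.8, 141.5])]
t 7.65 mould xy [  0.2 -71. ] tip 83.9 yaw -12.56 F(mx,my,z) -4.4 0.2 5.1
```

play_rows(targets=[{"linear": [0, 0, -0.2], "rotation": [0, 0, 0], "fingers": -1}, {"linear": [0, 0, -0.22], "rotation": [0, 0, 0], "fingers": -1}, {"linear": [-0.18, -0.15, 0], "rotation": [0, 0, 0], "fingers": -1}, {"linear": [-0.18, -0.22, 0], "rotation": [0, 0, 0], "fingers": -1}, {"linear": [0, -0.34, 0], "rotation": [0, 0, 0], "fingers": -1}, {"linear": [0, -0.34, 0], "rotation": [0, 0, 0], "fingers": -1}, {"linear": [0.18, -0.22, 0], "rotation": [0, 0, 0], "fingers": -1}, {"linear": [0.17, -0.14, 0], "rotation": [0, 0, 0], "fingers": -1}])

```text
time_s: 8.32
position: [519.3, 85.8, 219.1]
eef_rot: [0.994, -0.108, 0.002, -0.001]
force: [1.0, -0.3, -1.4]
opening: 0.297
gripper_force: 50.0
```

play_rows(targets=[{"linear": [0, 0, 0], "rotation": [0, 0, 0], "fingers": -1}, {"linear": [0, 0, 0.05], "rotation": [0, 0, 0], "fingers": -1}, {"linear": [0, 0, 0.05], "rotation": [0, 0, 0], "fingers": -1}, {"linear": [0, 0, 0], "rotation": [0, 0, 0], "fingers": -1}])

```text
time_s: 8.65
position: [516.4, 82.5, 207.2]
eef_rot: [0.994, -0.11, -0.001, 0.0]
force: [0.2, -1.1, -1.6]
opening: 0.293
gripper_force: 50.0
```

Run:
```python
from h import *
st(); im=cams.get_image('wrist'); cv2.imwrite('pics/w4.png',cv2.resize(im[150:350,220:440],None,fx=2.7,fy=2.7,interpolation=cv2.INTER_CUBIC)); st()
```

```text
t 8.65 mould xy [-0.9 69.1] tip 114.1 yaw -12.61 F(mx,my,z) 0.4 -1.0 -1.6
t 8.70 mould xy [-0.6 69.1] tip 114.7 yaw -12.62 F(mx,my,z) -0.2 -0.6 -0.8
```

View pics/w4.png

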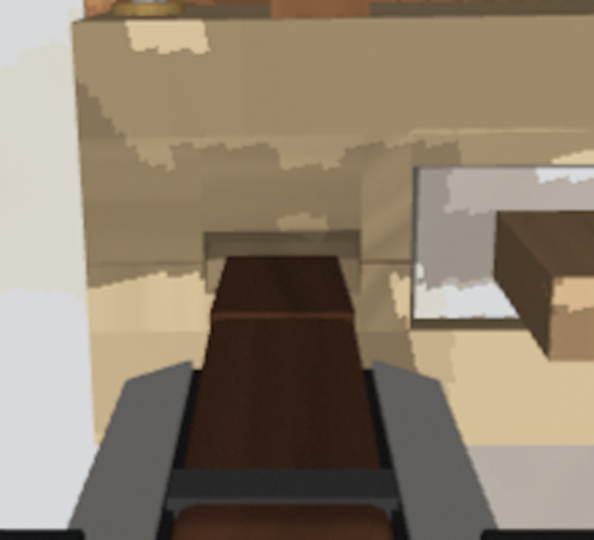

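The V edge is at row 233, the seam at row 264 and the tip at row 256, so the tip sits about 1 mm towards the front and is well centred along y. I'll nudge it back slightly and insert.

play_rows(targets=[{"linear": [-0.005, 0, 0.06], "rotation": [0, 0, 0], "fingers": -1}, {"linear": [0, 0, 0.065], "rotation": [0, 0, 0], "fingers": -1}, {"linear": [0, 0, 0.065], "rotation": [0, 0, 0], "fingers": -1}, {"linear": [0.005, 0, 0.04], "rotation": [0, 0, 0], "fingers": -1}, {"linear": [0.005, 0, 0.04], "rotation": [0, 0, 0], "fingers": -1}, {"linear": [0, 0, 0], "rotation": [0, 0, 0], "fingers": -1}])

```text
time_s: 9.2
position: [516.8, 83.1, 181.2]
eef_rot: [0.994, -0.11, -0.002, 0.0]
force: [-3.2, -0.0, 0.4]
opening: 0.296
gripper_force: 50.0
```

```bash
python3 -c "
from h import *
st()"
```

```text
t 9.20 mould xy [-0.6 69.7] tip 88.1 yaw -12.57 F(mx,my,z) -3.1 -0.7 0.4
```

play_rows(targets=[{"linear": [0.005, 0, 0.04], "rotation": [0, 0, 0], "fingers": -1}, {"linear": [0.005, 0, 0.04], "rotation": [0, 0, 0], "fingers": -1}, {"linear": [0.005, 0, 0.04], "rotation": [0, 0, 0], "fingers": -1}, {"linear": [0, 0, 0], "rotation": [0, 0, 0], "fingers": -1}, {"linear": [0, 0, 0], "rotation": [0, 0, 0], "fingers": -1}])

```text
time_s: 9.62
position: [518.5, 83.2, 170.1]
eef_rot: [0.994, -0.11, -0.001, -0.0]
force: [-4.3, 1.0, 4.9]
opening: 0.294
gripper_force: 50.0
```

```bash
python3 -c "
from h import *
st()"
```

```text
t 9.62 mould xy [ 1.  70.2] tip 77.0 yaw -12.58 F(mx,my,z) -4.4 0.1 4.9
```

play_rows(targets=[{"linear": [0, 0, -0.24], "rotation": [0, 0, 0], "fingers": -1}, {"linear": [0, 0, -0.25], "rotation": [0, 0, 0], "fingers": -1}, {"linear": [-0.18, 0.15, 0], "rotation": [0, 0, 0], "fingers": -1}, {"linear": [-0.18, 0.22, 0], "rotation": [0, 0, 0], "fingers": -1}, {"linear": [0, 0.34, 0], "rotation": [0, 0, 0], "fingers": -1}, {"linear": [0, 0.34, 0], "rotation": [0, 0, 0], "fingers": -1}, {"linear": [0.18, 0.22, 0], "rotation": [0, 0, 0], "fingers": -1}, {"linear": [0.175, 0.13, 0], "rotation": [0, 0, 0], "fingers": -1}])

```text
time_s: 10.28
position: [488.8, -56.5, 219.1]
eef_rot: [0.994, -0.11, 0.001, 0.001]
force: [0.3, -0.1, -2.0]
opening: 0.296
gripper_force: 50.0
```

play_rows(targets=[{"linear": [0, 0, 0], "rotation": [0, 0, 0], "fingers": -1}, {"linear": [0, 0, 0.06], "rotation": [0, 0, 0], "fingers": -1}, {"linear": [0, 0, 0.12], "rotation": [0, 0, 0], "fingers": -1}, {"linear": [0, 0, 0.12], "rotation": [0, 0, 0], "fingers": -1}, {"linear": [0, 0, 0.12], "rotation": [0, 0, 0], "fingers": -1}, {"linear": [0.003, 0, 0.04], "rotation": [0, 0, 0], "fingers": -1}, {"linear": [0, 0, 0], "rotation": [0, 0, 0], "fingers": -1}])

```text
time_s: 10.87
position: [487.8, -52.6, 171.8]
eef_rot: [0.994, -0.109, -0.001, -0.0]
force: [0.3, 0.8, -2.5]
opening: 0.3
gripper_force: 50.0
```

```bash
python3 -c "
from h import *
st()"
```

```text
t 10.87 mould xy [  0.7 -69. ] tip 78.7 yaw -12.50 F(mx,my,z) 0.1 0.8 -2.5
```

play_rows(targets=[{"linear": [0.005, 0, 0.036], "rotation": [0, 0, 0], "fingers": -1}, {"linear": [0.005, 0, 0.036], "rotation": [0, 0, 0], "fingers": -1}, {"linear": [0.005, 0, 0.036], "rotation": [0, 0, 0], "fingers": -1}, {"linear": [0.005, 0, 0.036], "rotation": [0, 0, 0], "fingers": -1}, {"linear": [0, 0, 0], "rotation": [0, 0, 0], "fingers": -1}, {"linear": [0, 0, 0], "rotation": [0, 0, 0], "fingers": -1}])

```text
time_s: 11.37
position: [489.7, -53.3, 159.0]
eef_rot: [0.994, -0.109, -0.001, -0.0]
force: [-3.3, 0.9, 5.3]
opening: 0.297
gripper_force: 50.0
```

Run:
```python
from h import *
st(); im=cams.get_image('wrist'); cv2.imwrite('pics/w5.png',im); st()
```

```text
t 11.37 mould xy [  2.8 -69.3] tip 65.9 yaw -12.49 F(mx,my,z) -3.4 0.1 5.3
t 11.42 mould xy [  2.8 -69.3] tip 65.8 yaw -12.49 F(mx,my,z) -3.5 -0.6 5.9
```

View pics/w5.png

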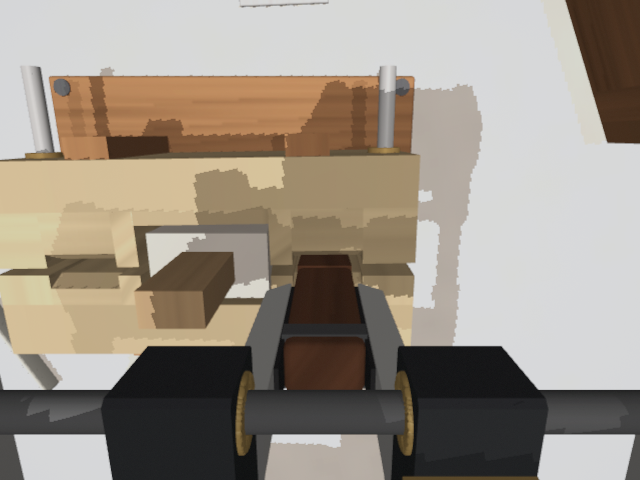

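The front half has come away from the seam. I'll zoom in on both ends to check the gap.

Run:
```python
from h import *
im=cv2.imread('pics/w5.png'); a=cv2.resize(im[225:315,0:140],None,fx=4,fy=4,interpolation=cv2.INTER_CUBIC); b=cv2.resize(im[225:315,360:425],None,fx=3.5,fy=4,interpolation=cv2.INTER_CUBIC)
cv2.imwrite('pics/w5c.png',np.hstack([a,b]))
for y in (-118,): 
  for x in (0,5,8): print(x,[proj('wrist',m2w(x,yy,115)).round(1).tolist() for yy in (-119,90,100)])
```

```text
0 [[412.4, 276.3], [49.0, 275.4], [31.7, 275.3]]
5 [[412.9, 268.0], [47.5, 267.1], [30.0, 267.1]]
8 [[413.3, 263.0], [46.6, 262.1], [29.1, 262.0]]
```

View pics/w5c.png

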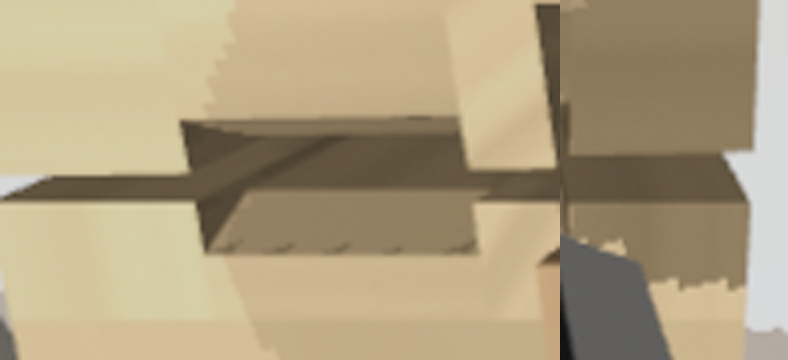

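The gap reads about 4.3 mm at the left slot and 6.7 mm at the right slot, so the right end is 2.4 mm ahead. My wedge-depth estimate reads about 0.9 mm high. Left is next.

play_rows(targets=[{"linear": [0, 0, -0.3], "rotation": [0, 0, 0], "fingers": -1}, {"linear": [0, 0, -0.3], "rotation": [0, 0, 0], "fingers": -1}, {"linear": [-0.2, -0.15, 0], "rotation": [0, 0, 0], "fingers": -1}, {"linear": [-0.2, -0.22, 0], "rotation": [0, 0, 0], "fingers": -1}, {"linear": [0, -0.34, 0], "rotation": [0, 0, 0], "fingers": -1}, {"linear": [0, -0.34, 0], "rotation": [0, 0, 0], "fingers": -1}, {"linear": [0.2, -0.22, 0], "rotation": [0, 0, 0], "fingers": -1}, {"linear": [0.18, -0.12, 0], "rotation": [0, 0, 0], "fingers": -1}])

```text
time_s: 12.08
position: [519.5, 85.4, 218.6]
eef_rot: [0.994, -0.108, 0.001, -0.001]
force: [0.3, -0.1, -0.7]
opening: 0.296
gripper_force: 50.0
```

play_rows(targets=[{"linear": [0, 0, 0], "rotation": [0, 0, 0], "fingers": -1}, {"linear": [0, 0, 0.06], "rotation": [0, 0, 0], "fingers": -1}, {"linear": [0, 0, 0.13], "rotation": [0, 0, 0], "fingers": -1}, {"linear": [0, 0, 0.13], "rotation": [0, 0, 0], "fingers": -1}, {"linear": [0, 0, 0.13], "rotation": [0, 0, 0], "fingers": -1}, {"linear": [0, 0, 0], "rotation": [0, 0, 0], "fingers": -1}, {"linear": [0, 0, 0], "rotation": [0, 0, 0], "fingers": -1}])

```text
time_s: 12.67
position: [517.7, 81.4, 172.7]
eef_rot: [0.994, -0.11, -0.001, 0.0]
force: [-0.7, -0.2, -0.6]
opening: 0.295
gripper_force: 50.0
```

```bash
python3 -c "
from h import *
st()"
```

```text
t 12.67 mould xy [ 0.7 68.3] tip 79.6 yaw -12.60 F(mx,my,z) -0.6 -0.3 -0.6
```

Next, down to tip 58.7 with x +2.7.

play_rows(targets=[{"linear": [0.005, -0.005, 0.036], "rotation": [0, 0, 0], "fingers": -1}, {"linear": [0.005, -0.005, 0.036], "rotation": [0, 0, 0], "fingers": -1}, {"linear": [0.005, 0, 0.036], "rotation": [0, 0, 0], "fingers": -1}, {"linear": [0.005, 0, 0.036], "rotation": [0, 0, 0], "fingers": -1}, {"linear": [0.005, 0, 0.036], "rotation": [0, 0, 0], "fingers": -1}, {"linear": [0.005, 0, 0.036], "rotation": [0, 0, 0], "fingers": -1}, {"linear": [0, 0, 0], "rotation": [0, 0, 0], "fingers": -1}, {"linear": [0, 0, 0], "rotation": [0, 0, 0], "fingers": -1}])

```text
time_s: 13.33
position: [520.4, 82.7, 152.4]
eef_rot: [0.994, -0.11, -0.002, -0.0]
force: [-4.7, 1.5, 5.9]
opening: 0.299
gripper_force: 50.0
```

```bash
python3 -c "
from h import *
st()"
```

```text
t 13.33 mould xy [ 3.1 70.2] tip 59.3 yaw -12.59 F(mx,my,z) -5.0 0.4 5.9
```

play_rows(targets=[{"linear": [0, 0, -0.33], "rotation": [0, 0, 0], "fingers": -1}, {"linear": [0, 0, -0.34], "rotation": [0, 0, 0], "fingers": -1}, {"linear": [-0.22, 0.15, 0], "rotation": [0, 0, 0], "fingers": -1}, {"linear": [-0.22, 0.22, 0], "rotation": [0, 0, 0], "fingers": -1}, {"linear": [0, 0.34, 0], "rotation": [0, 0, 0], "fingers": -1}, {"linear": [0, 0.34, 0], "rotation": [0, 0, 0], "fingers": -1}, {"linear": [0.22, 0.22, 0], "rotation": [0, 0, 0], "fingers": -1}, {"linear": [0.215, 0.13, 0], "rotation": [0, 0, 0], "fingers": -1}])

```text
time_s: 14.0
position: [491.5, -57.1, 219.9]
eef_rot: [0.994, -0.11, 0.002, 0.001]
force: [-0.3, 0.1, -1.7]
opening: 0.294
gripper_force: 50.0
```

play_rows(targets=[{"linear": [0, 0, 0], "rotation": [0, 0, 0], "fingers": -1}, {"linear": [0, 0, 0.08], "rotation": [0, 0, 0], "fingers": -1}, {"linear": [0, 0, 0.17], "rotation": [0, 0, 0], "fingers": -1}, {"linear": [0, 0, 0.17], "rotation": [0, 0, 0], "fingers": -1}, {"linear": [0, 0, 0.17], "rotation": [0, 0, 0], "fingers": -1}, {"linear": [0, 0, 0], "rotation": [0, 0, 0], "fingers": -1}, {"linear": [0, 0, 0], "rotation": [0, 0, 0], "fingers": -1}])

```text
time_s: 14.58
position: [489.3, -53.2, 158.6]
eef_rot: [0.994, -0.109, -0.003, -0.0]
force: [-2.6, 1.0, -1.4]
opening: 0.298
gripper_force: 50.0
```

```bash
python3 -c "
from h import *
st()"
```

```text
t 14.58 mould xy [  2.3 -69.3] tip 65.5 yaw -12.52 F(mx,my,z) -2.8 0.4 -1.4
```

play_rows(targets=[{"linear": [0.0045, 0, 0.035], "rotation": [0, 0, 0], "fingers": -1}, {"linear": [0.0045, 0, 0.035], "rotation": [0, 0, 0], "fingers": -1}, {"linear": [0.0045, 0, 0.035], "rotation": [0, 0, 0], "fingers": -1}, {"linear": [0.0045, 0, 0.035], "rotation": [0, 0, 0], "fingers": -1}, {"linear": [0.0045, 0, 0.035], "rotation": [0, 0, 0], "fingers": -1}, {"linear": [0, 0, 0], "rotation": [0, 0, 0], "fingers": -1}, {"linear": [0, 0, 0], "rotation": [0, 0, 0], "fingers": -1}])

```text
time_s: 15.17
position: [491.2, -54.0, 143.4]
eef_rot: [0.994, -0.109, -0.002, -0.0]
force: [-5.8, 1.5, 4.8]
opening: 0.295
gripper_force: 50.0
```

```bash
python3 -c "
from h import *
st()"
```

```text
t 15.17 mould xy [  4.4 -69.6] tip 50.3 yaw -12.52 F(mx,my,z) -6.0 0.2 4.8
```

play_rows(targets=[{"linear": [0, 0, -0.38], "rotation": [0, 0, 0], "fingers": -1}, {"linear": [0, 0, -0.38], "rotation": [0, 0, 0], "fingers": -1}, {"linear": [-0.23, -0.15, 0], "rotation": [0, 0, 0], "fingers": -1}, {"linear": [-0.23, -0.22, 0], "rotation": [0, 0, 0], "fingers": -1}, {"linear": [0, -0.34, 0], "rotation": [0, 0, 0], "fingers": -1}, {"linear": [0, -0.34, 0], "rotation": [0, 0, 0], "fingers": -1}, {"linear": [0.23, -0.22, 0], "rotation": [0, 0, 0], "fingers": -1}, {"linear": [0.22, -0.13, 0], "rotation": [0, 0, 0], "fingers": -1}])

```text
time_s: 15.83
position: [524.6, 85.1, 220.5]
eef_rot: [0.994, -0.108, 0.003, -0.001]
force: [1.6, 0.2, -0.7]
opening: 0.298
gripper_force: 50.0
```

play_rows(targets=[{"linear": [0, 0, 0], "rotation": [0, 0, 0], "fingers": -1}, {"linear": [0, 0, 0.08], "rotation": [0, 0, 0], "fingers": -1}, {"linear": [0, 0, 0.19], "rotation": [0, 0, 0], "fingers": -1}, {"linear": [0, 0, 0.19], "rotation": [0, 0, 0], "fingers": -1}, {"linear": [0, 0, 0.19], "rotation": [0, 0, 0], "fingers": -1}, {"linear": [0, 0, 0], "rotation": [0, 0, 0], "fingers": -1}, {"linear": [0, 0, 0], "rotation": [0, 0, 0], "fingers": -1}])

```text
time_s: 16.42
position: [519.9, 81.7, 152.2]
eef_rot: [0.994, -0.11, -0.003, 0.0]
force: [-5.5, 1.3, -2.4]
opening: 0.3
gripper_force: 50.0
```

play_rows(targets=[{"linear": [0.0045, 0, 0.035], "rotation": [0, 0, 0], "fingers": -1}, {"linear": [0.0045, 0, 0.035], "rotation": [0, 0, 0], "fingers": -1}, {"linear": [0.0045, 0, 0.035], "rotation": [0, 0, 0], "fingers": -1}, {"linear": [0.0045, 0, 0.035], "rotation": [0, 0, 0], "fingers": -1}, {"linear": [0.0045, 0, 0.035], "rotation": [0, 0, 0], "fingers": -1}, {"linear": [0, 0, 0], "rotation": [0, 0, 0], "fingers": -1}, {"linear": [0, 0, 0], "rotation": [0, 0, 0], "fingers": -1}])

```text
time_s: 17.0
position: [522.0, 82.0, 137.1]
eef_rot: [0.994, -0.11, -0.003, -0.0]
force: [-8.5, 2.0, 4.0]
opening: 0.298
gripper_force: 50.0
```

```bash
python3 -c "
from h import *
st()"
```

```text
t 17.00 mould xy [ 4.8 69.8] tip 44.0 yaw -12.61 F(mx,my,z) -8.8 0.1 4.0
```

play_rows(targets=[{"linear": [0, 0, -0.4], "rotation": [0, 0, 0], "fingers": -1}, {"linear": [0, 0, -0.41], "rotation": [0, 0, 0], "fingers": -1}, {"linear": [-0.24, 0.15, 0], "rotation": [0, 0, 0], "fingers": -1}, {"linear": [-0.24, 0.22, 0], "rotation": [0, 0, 0], "fingers": -1}, {"linear": [0, 0.34, 0], "rotation": [0, 0, 0], "fingers": -1}, {"linear": [0, 0.34, 0], "rotation": [0, 0, 0], "fingers": -1}, {"linear": [0.24, 0.22, 0], "rotation": [0, 0, 0], "fingers": -1}, {"linear": [0.24, 0.13, 0], "rotation": [0, 0, 0], "fingers": -1}])

```text
time_s: 17.67
position: [495.3, -58.2, 219.6]
eef_rot: [0.994, -0.111, 0.003, 0.001]
force: [1.5, 0.4, -0.6]
opening: 0.291
gripper_force: 50.0
```

play_rows(targets=[{"linear": [0, 0, 0], "rotation": [0, 0, 0], "fingers": -1}, {"linear": [0, 0, 0.09], "rotation": [0, 0, 0], "fingers": -1}, {"linear": [0, 0, 0.22], "rotation": [0, 0, 0], "fingers": -1}, {"linear": [0, 0, 0.22], "rotation": [0, 0, 0], "fingers": -1}, {"linear": [0, 0, 0.22], "rotation": [0, 0, 0], "fingers": -1}, {"linear": [0, 0, 0], "rotation": [0, 0, 0], "fingers": -1}, {"linear": [0, 0, 0], "rotation": [0, 0, 0], "fingers": -1}])

```text
time_s: 18.25
position: [492.2, -54.0, 140.9]
eef_rot: [0.994, -0.109, -0.003, -0.0]
force: [-2.9, 1.4, -2.1]
opening: 0.295
gripper_force: 50.0
```

```bash
python3 -c "
from h import *
st()"
```

```text
t 18.25 mould xy [  5.3 -69.4] tip 47.8 yaw -12.52 F(mx,my,z) -3.1 0.7 -2.1
```

play_rows(targets=[{"linear": [0.0047, 0, 0.035], "rotation": [0, 0, 0], "fingers": -1}, {"linear": [0.0047, 0, 0.035], "rotation": [0, 0, 0], "fingers": -1}, {"linear": [0.0047, 0, 0.035], "rotation": [0, 0, 0], "fingers": -1}, {"linear": [0, 0, 0], "rotation": [0, 0, 0], "fingers": -1}, {"linear": [0, 0, 0], "rotation": [0, 0, 0], "fingers": -1}])

```text
time_s: 18.67
position: [493.0, -54.3, 132.5]
eef_rot: [0.994, -0.109, -0.003, -0.0]
force: [-7.3, 1.6, 3.3]
opening: 0.295
gripper_force: 50.0
```

```bash
python3 -c "
from h import *
st(); im=cams.get_image('wrist'); cv2.imwrite('pics/w6.png',im)
a=cv2.resize(im[225:325,0:140],None,fx=4,fy=4,interpolation=cv2.INTER_CUBIC); b=cv2.resize(im[225:325,360:425],None,fx=3.5,fy=4,interpolation=cv2.INTER_CUBIC)
cv2.imwrite('pics/w6c.png',np.hstack([a,b]))
for x in (0,6,13): print(x,[proj('wrist',m2w(x,yy,115)).round(1).tolist() for yy in (-119,50,90,100)])
"
```

```text
t 18.67 mould xy [  6.2 -69.6] tip 39.4 yaw -12.52 F(mx,my,z) -7.5 -0.0 3.3
0 [[422.2, 299.4], [94.2, 298.7], [16.6, 298.6], [-2.9, 298.5]]
6 [[423.0, 288.5], [92.5, 287.8], [14.3, 287.7], [-5.3, 287.6]]
13 [[423.9, 275.6], [90.5, 274.9], [11.5, 274.7], [-8.2, 274.7]]
```

View pics/w6c.png

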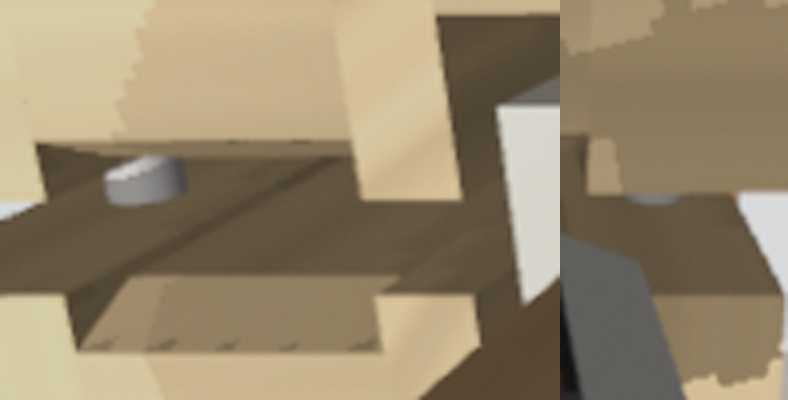

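The gap is about 12.8 mm at the left slot and about 13.6 mm at the right. I'll do one more small step on the left for margin.

play_rows(targets=[{"linear": [0, 0, -0.41], "rotation": [0, 0, 0], "fingers": -1}, {"linear": [0, 0, -0.41], "rotation": [0, 0, 0], "fingers": -1}, {"linear": [-0.24, -0.15, -0.05], "rotation": [0, 0, 0], "fingers": -1}, {"linear": [-0.24, -0.22, 0], "rotation": [0, 0, 0], "fingers": -1}, {"linear": [0, -0.34, 0], "rotation": [0, 0, 0], "fingers": -1}, {"linear": [0, -0.34, 0], "rotation": [0, 0, 0], "fingers": -1}, {"linear": [0.24, -0.22, 0], "rotation": [0, 0, 0], "fingers": -1}, {"linear": [0.235, -0.13, 0], "rotation": [0, 0, 0], "fingers": -1}])

```text
time_s: 19.38
position: [527.8, 84.5, 221.3]
eef_rot: [0.994, -0.108, 0.003, -0.001]
force: [0.5, -0.2, -0.7]
opening: 0.294
gripper_force: 50.0
```

play_rows(targets=[{"linear": [0, 0, 0], "rotation": [0, 0, 0], "fingers": -1}, {"linear": [0, 0, 0.1], "rotation": [0, 0, 0], "fingers": -1}, {"linear": [0, 0, 0.23], "rotation": [0, 0, 0], "fingers": -1}, {"linear": [0, 0, 0.23], "rotation": [0, 0, 0], "fingers": -1}, {"linear": [0, 0, 0.23], "rotation": [0, 0, 0], "fingers": -1}, {"linear": [0, 0, 0], "rotation": [0, 0, 0], "fingers": -1}, {"linear": [0, 0, 0], "rotation": [0, 0, 0], "fingers": -1}])

```text
time_s: 19.97
position: [522.7, 81.0, 138.3]
eef_rot: [0.994, -0.11, -0.003, 0.0]
force: [-5.4, 0.7, -1.6]
opening: 0.295
gripper_force: 50.0
```

```bash
python3 -c "
from h import *
st()"
```

```text
t 19.97 mould xy [ 5.6 69. ] tip 45.2 yaw -12.60 F(mx,my,z) -5.5 -0.5 -1.6
```

play_rows(targets=[{"linear": [0.0045, 0, 0.035], "rotation": [0, 0, 0], "fingers": -1}, {"linear": [0.0045, 0, 0.035], "rotation": [0, 0, 0], "fingers": -1}, {"linear": [0.002, 0, 0.018], "rotation": [0, 0, 0], "fingers": -1}, {"linear": [0, 0, 0], "rotation": [0, 0, 0], "fingers": -1}, {"linear": [0, 0, 0], "rotation": [0, 0, 0], "fingers": -1}])

```text
time_s: 20.38
position: [523.2, 81.4, 131.9]
eef_rot: [0.994, -0.11, -0.004, -0.0]
force: [-7.9, 1.5, 3.4]
opening: 0.294
gripper_force: 50.0
```

```bash
python3 -c "
from h import *
st(); p=status.observe()['position']; print(p)
a=m2w(6,70,235); b=[543.5,-315.9,235]; m=m2w(-30,-60,235)
plan(m,MY,None,m2w(6,70,235),MY);print();plan(b,13.1,None,m,MY)
"
```

```text
t 20.38 mould xy [ 6.1 69.5] tip 38.8 yaw -12.60 F(mx,my,z) -8.1 -0.3 3.4
[523.22119998  81.42937659 131.92567985]
  lin [-0.090,0.325,-0.000] rz -0.0000
  lin [-0.090,0.325,-0.000] rz -0.0000
  lin [-0.090,0.325,-0.000] rz -0.0000
  lin [-0.090,0.325,-0.000] rz -0.0000

  lin [0.158,0.282,-0.000] rz -0.0079
  lin [0.144,0.290,-0.000] rz -0.0079
  lin [0.130,0.296,-0.000] rz -0.0079
  lin [0.115,0.302,-0.000] rz -0.0079
  lin [0.099,0.308,-0.000] rz -0.0079
  lin [0.084,0.312,-0.000] rz -0.0079
  lin [0.068,0.316,-0.000] rz -0.0079
  lin [0.052,0.319,-0.000] rz -0.0079
  lin [0.036,0.321,-0.000] rz -0.0079
```

play_rows(targets=[{"linear": [0, 0, -0.36], "rotation": [0, 0, 0], "fingers": -1}, {"linear": [0, 0, -0.38], "rotation": [0, 0, 0], "fingers": -1}, {"linear": [0, 0, -0.38], "rotation": [0, 0, 0], "fingers": -1}, {"linear": [0, 0, -0.33], "rotation": [0, 0, 0], "fingers": -1}, {"linear": [-0.09, 0.325, 0], "rotation": [0, 0, 0], "fingers": -1}, {"linear": [-0.09, 0.325, 0], "rotation": [0, 0, 0], "fingers": -1}, {"linear": [-0.09, 0.325, 0], "rotation": [0, 0, 0], "fingers": -1}, {"linear": [-0.09, 0.325, 0], "rotation": [0, 0, 0], "fingers": -1}])

```text
time_s: 21.05
position: [464.2, -39.7, 278.2]
eef_rot: [0.994, -0.109, 0.003, 0.001]
force: [-0.0, 0.2, -1.0]
opening: 0.296
gripper_force: 50.0
```

play_rows(targets=[{"linear": [0.158, 0.282, 0], "rotation": [0, 0, -0.0079], "fingers": -1}, {"linear": [0.144, 0.29, 0], "rotation": [0, 0, -0.0079], "fingers": -1}, {"linear": [0.13, 0.296, 0], "rotation": [0, 0, -0.0079], "fingers": -1}, {"linear": [0.115, 0.302, 0], "rotation": [0, 0, -0.0079], "fingers": -1}, {"linear": [0.099, 0.308, 0], "rotation": [0, 0, -0.0079], "fingers": -1}, {"linear": [0.084, 0.312, 0.1], "rotation": [0, 0, -0.0079], "fingers": -1}, {"linear": [0.068, 0.316, 0.2], "rotation": [0, 0, -0.0079], "fingers": -1}, {"linear": [0.052, 0.319, 0.2], "rotation": [0, 0, -0.0079], "fingers": -1}])

```text
time_s: 21.72
position: [539.9, -289.0, 228.5]
eef_rot: [0.996, 0.09, 0.003, 0.003]
force: [0.7, 0.2, -1.6]
opening: 0.295
gripper_force: 50.0
```

play_rows(targets=[{"linear": [0.036, 0.321, 0.1], "rotation": [0, 0, -0.0079], "fingers": -1}, {"linear": [0, 0, 0], "rotation": [0, 0, 0], "fingers": -1}, {"linear": [0, 0, 0], "rotation": [0, 0, 0], "fingers": -1}, {"linear": [0, 0, 0], "rotation": [0, 0, 0], "fingers": -1}])

```text
time_s: 22.05
position: [547.9, -317.0, 217.2]
eef_rot: [0.994, 0.113, 0.001, 0.001]
force: [0.2, 0.5, -1.3]
opening: 0.299
gripper_force: 50.0
```

```bash
python3 -c "
from h import *
st(); p=status.observe()['position']; print(p,yaw())
im=cams.get_image('wrist'); print(lm('wrist','slot'),lm('wrist','block')); cv2.imwrite('pics/w7.png',cv2.resize(im[60:360,180:480],None,fx=2,fy=2))
for z in (85,): print([proj('wrist',[543.5,-315.9,z]).round(1), proj('wrist',[p[0],p[1],p[2]-93]).round(1)])
plan([543.5,-315.9,190])
"
```

```text
t 22.05 mould xy [ 117. -314.] tip 124.1 yaw 12.97 F(mx,my,z) 0.1 0.5 -1.3
[ 547.85156819 -317.02970746  217.24160654] 12.9652573783378
[(0.8, [545.7, -316.4, 87.7])] [(0.56, [544.8, -313.0, 4.9])]
[array([323.9, 241.6]), array([327. , 250.1])]
  lin [-0.042,-0.010,0.274] rz -0.0000
```

View pics/w7.png

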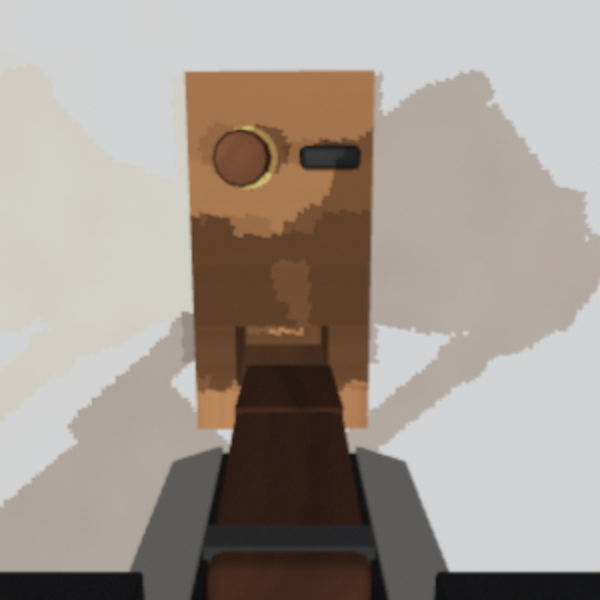

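The slot is visible, spanning crop columns 237–328 with its far edge at row 325. The tip is at row 365, centred on column 290. I'll compute the slot centre from its far edge.

```bash
python3 -c "
from h import *
p=np.array(status.observe()['position']); a=np.radians(yaw()); ex=np.array([np.cos(a),np.sin(a)]);ey=np.array([np.sin(a),-np.cos(a)])
for n,q,z in [('slotL',(180+237/2,60+326/2),85),('slotR',(180+328/2,60+326/2),85),('blkL',(180+186/2,60+72/2),85),('blkR',(180+375/2,60+72/2),85),('nearL',(180+198/2,60+429/2),85),('nearR',(180+368/2,60+428/2),85),('tipL',(180+247/2,60+366/2),127),('tipR',(180+333/2,60+366/2),127)]:
    d=unproj('wrist',q,z)[:2]-p[:2]; print(n,(d@ex).round(1),(d@ey).round(1))
print(p)
"
```

```text
slotL 10.7 -20.7
slotR 10.7 14.6
blkL 103.5 -37.6
blkR 103.6 30.2
nearL -31.4 -37.0
nearR -31.0 31.2
tipL 5.5 -14.9
tipR 5.5 14.3
[ 547.81793155 -315.92589342  217.41918416]
```

play_rows(targets=[{"linear": [-0.03, -0.025, 0], "rotation": [0, 0, 0], "fingers": -1}, {"linear": [0, 0, 0], "rotation": [0, 0, 0], "fingers": -1}, {"linear": [0, 0, 0.2], "rotation": [0, 0, 0], "fingers": -1}, {"linear": [0, 0, 0.25], "rotation": [0, 0, 0], "fingers": -1}, {"linear": [0, 0, 0.25], "rotation": [0, 0, 0], "fingers": -1}, {"linear": [0, 0, 0.2], "rotation": [0, 0, 0], "fingers": -1}, {"linear": [0, 0, 0.1], "rotation": [0, 0, 0], "fingers": -1}, {"linear": [0, 0, 0], "rotation": [0, 0, 0], "fingers": -1}])

```text
time_s: 22.87
position: [542.5, -313.6, 113.3]
eef_rot: [0.994, 0.114, -0.002, -0.002]
force: [-0.3, -0.3, 0.5]
opening: 0.297
gripper_force: 50.0
```

play_rows(targets=[{"linear": [0, 0, 0.05], "rotation": [0, 0, 0], "fingers": -1}, {"linear": [0, 0, 0.03], "rotation": [0, 0, 0], "fingers": -1}, {"linear": [0, 0, 0], "rotation": [0, 0, 0], "fingers": -1}])

```text
time_s: 23.12
position: [544.5, -315.2, 108.2]
eef_rot: [0.994, 0.113, 0.0, 0.0]
force: [-1.4, -0.8, -0.5]
opening: 0.297
gripper_force: 50.0
```

play_rows(targets=[{"linear": [0, 0, 0.02], "rotation": [0, 0, 0], "fingers": -1}, {"linear": [0, 0, 0], "rotation": [0, 0, 0], "fingers": -1}, {"linear": [0, 0, 0], "rotation": [0, 0, 0], "fingers": -1}])

```text
time_s: 23.37
position: [544.2, -315.2, 106.0]
eef_rot: [0.994, 0.113, 0.0, 0.0]
force: [0.4, 0.1, -1.5]
opening: 0.296
gripper_force: 50.0
```

play_rows(targets=[{"linear": [0, 0, 0.01], "rotation": [0, 0, 0], "fingers": -1}, {"linear": [0, 0, 0.01], "rotation": [0, 0, 0], "fingers": -1}, {"linear": [0, 0, 0], "rotation": [0, 0, 0], "fingers": -1}])

```text
time_s: 23.62
position: [544.3, -315.3, 104.7]
eef_rot: [0.994, 0.113, 0.0, 0.001]
force: [-0.5, 0.8, 4.4]
opening: 0.294
gripper_force: 50.0
```

play_rows(targets=[{"linear": [0, 0, 0.01], "rotation": [0, 0, 0], "fingers": -1}, {"linear": [0, 0, 0.007], "rotation": [0, 0, 0], "fingers": -1}, {"linear": [0, 0, 0], "rotation": [0, 0, 0], "fingers": -1}])

```text
time_s: 23.87
position: [544.4, -315.3, 104.6]
eef_rot: [0.994, 0.113, 0.001, 0.001]
force: [-2.0, 1.4, 12.1]
opening: 0.293
gripper_force: 50.0
```

play_rows(newtons=20, targets=[{"linear": [0, 0, -0.022], "rotation": [0, 0, 0], "fingers": -1}, {"linear": [0, 0, 0], "rotation": [0, 0, 0], "fingers": -1}, {"linear": [0, 0, 0], "rotation": [0, 0, 0], "fingers": 0}, {"linear": [0, 0, 0], "rotation": [0, 0, 0], "fingers": 0.2}, {"linear": [0, 0, 0], "rotation": [0, 0, 0], "fingers": 0.3}, {"linear": [0, 0, 0], "rotation": [0, 0, 0], "fingers": 0.3}])

```text
time_s: 24.37
position: [543.9, -314.9, 103.5]
eef_rot: [0.994, 0.113, -0.0, -0.0]
force: [0.2, -1.0, 0.2]
opening: 0.545
gripper_force: 0.0
```

play_rows(targets=[{"linear": [0, 0, -0.15], "rotation": [0, 0, 0], "fingers": 0.3}, {"linear": [0, 0, -0.3], "rotation": [0, 0, 0], "fingers": 0.3}, {"linear": [0, 0, -0.3], "rotation": [0, 0, 0], "fingers": 0.3}, {"linear": [0, 0, -0.3], "rotation": [0, 0, 0], "fingers": 0.3}, {"linear": [0, 0, -0.25], "rotation": [0, 0, 0], "fingers": 0.3}])

```text
time_s: 24.78
position: [544.3, -315.2, 235.9]
eef_rot: [0.994, 0.113, 0.0, 0.0]
force: [0.7, -0.3, 0.1]
opening: 0.65
gripper_force: 0.0
```

```bash
python3 -c "
from h import *
st(); p=status.observe()['position']; print(p)
im=cams.get_image('wrist'); r=spotter.regions_of('wrist','wedge_grip'); print(lm('wrist','wedge_grip'))
if r: print(r[0]['p'],cv2.boundingRect(r[0]['pixels'].astype(np.uint8)))
plan(m2w(-5,0,240),MY)
"
```

```text
t 24.78 mould xy [ 113.1 -312.9] tip 142.8 yaw 13.02 F(mx,my,z) 0.7 -0.1 0.1
[ 544.275626   -315.16838469  235.93735948]
[(0.9, [546.4, -313.2, 129.2])]
0.6 (302, 215, 46, 63)
  lin [0.028,-0.334,-0.004] rz 0.0071
  lin [0.013,-0.335,-0.004] rz 0.0071
  lin [-0.002,-0.335,-0.004] rz 0.0071
  lin [-0.017,-0.335,-0.004] rz 0.0071
  lin [-0.032,-0.334,-0.004] rz 0.0071
  lin [-0.047,-0.332,-0.004] rz 0.0071
  lin [-0.061,-0.329,-0.004] rz 0.0071
  lin [-0.076,-0.326,-0.004] rz 0.0071
  lin [-0.091,-0.323,-0.004] rz 0.0071
  lin [-0.105,-0.318,-0.004] rz 0.0071
```

Wedge is standing in its slot. Next, to the mould.

play_rows(targets=[{"linear": [0.028, -0.334, -0.004], "rotation": [0, 0, 0.0071], "fingers": 0.3}, {"linear": [0.013, -0.335, -0.004], "rotation": [0, 0, 0.0071], "fingers": 0.3}, {"linear": [-0.002, -0.335, -0.004], "rotation": [0, 0, 0.0071], "fingers": 0.3}, {"linear": [-0.017, -0.335, -0.004], "rotation": [0, 0, 0.0071], "fingers": 0.3}, {"linear": [-0.032, -0.334, -0.004], "rotation": [0, 0, 0.0071], "fingers": 0.3}, {"linear": [-0.047, -0.332, -0.004], "rotation": [0, 0, 0.0071], "fingers": 0.3}, {"linear": [-0.061, -0.329, -0.004], "rotation": [0, 0, 0.0071], "fingers": 0.3}, {"linear": [-0.076, -0.326, -0.004], "rotation": [0, 0, 0.0071], "fingers": 0.3}])

```text
time_s: 25.6
position: [503.8, -47.9, 235.0]
eef_rot: [0.998, -0.066, -0.002, -0.0]
force: [0.2, 0.7, 0.9]
opening: 0.647
gripper_force: 0.0
```

play_rows(targets=[{"linear": [-0.091, -0.323, -0.004], "rotation": [0, 0, 0.0071], "fingers": 0.3}, {"linear": [-0.105, -0.318, -0.004], "rotation": [0, 0, 0.0071], "fingers": 0.3}, {"linear": [0, 0, 0], "rotation": [0, 0, 0], "fingers": 0.3}, {"linear": [0, 0, 0], "rotation": [0, 0, 0], "fingers": 0.3}, {"linear": [0, 0, 0], "rotation": [0, 0, 0], "fingers": 0.3}])

```text
time_s: 26.02
position: [495.3, 16.4, 236.7]
eef_rot: [0.994, -0.109, -0.001, 0.0]
force: [0.0, -0.6, 0.6]
opening: 0.653
gripper_force: 0.0
```

```bash
python3 -c "
from h import *
st(); im=cams.get_image('wrist'); cv2.imwrite('pics/w8.png',im)
for n in ['tooth_grip','front_left','front_right']:
    for p,P in lm('wrist',n,1): print(n,p,P,w2m(P).round(1))
r=spotter.regions_of('wrist','tooth_grip')
if r: print(cv2.boundingRect(r[0]['pixels'].astype(np.uint8)))
for x in (0,13): print(x,[proj('wrist',m2w(x,yy,115)).round(1).tolist() for yy in (-70,0,70)])
"
```

```text
t 26.02 mould xy [-7.  -0.1] tip 143.6 yaw -12.48 F(mx,my,z) 0.1 -0.6 0.6
tooth_grip 0.91 [505.1, 14.4, 142.5] [3.  0.2]
front_left 0.91 [536.5, 76.8, 115.7] [20.  67.9]
front_right 0.86 [503.8, -55.5, 115.1] [ 17.  -68.3]
(156, 110, 341, 102)
0 [[417.4, 230.5], [324.7, 230.5], [231.9, 230.5]]
13 [[418.5, 213.5], [324.7, 213.5], [230.9, 213.5]]
```

View pics/w8.png

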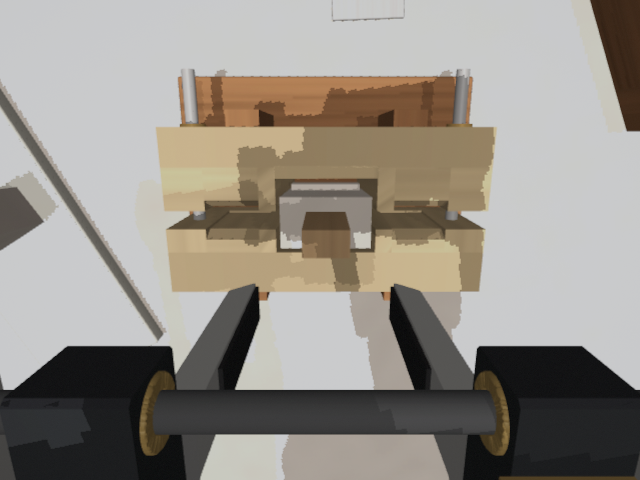

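The front half's edge is at row 210 and the back half's at row 229, which is about 14.5 mm open at both ends. The tang top is at columns 302–351, rows 234–258, and the rib strip at rows 182–190 is clear.

```bash
python3 -c "
from h import *
for q in [(302,258),(351,258),(302,234),(351,234),(326.5,246)]: print(w2m(unproj('wrist',q,170)).round(1))
st(); plan(m2w(1.5,0,142-18.8))
"
```

```text
[-5.1 14.3]
[ -5.1 -16.5]
[10.4 14.1]
[ 10.4 -16.2]
[ 2.7 -1.1]
t 26.27 mould xy [-6.1 -0.7] tip 144.5 yaw -12.63 F(mx,my,z) 0.2 -0.5 -0.1
  lin [0.019,-0.002,0.286] rz -0.0000
  lin [0.019,-0.002,0.286] rz -0.0000
  lin [0.019,-0.002,0.286] rz -0.0000
  lin [0.019,-0.002,0.286] rz -0.0000
```

play_rows(newtons=40, targets=[{"linear": [0.04, 0.004, 0.1], "rotation": [0, 0, 0], "fingers": 0.3}, {"linear": [0.045, 0, 0.28], "rotation": [0, 0, 0], "fingers": 0.3}, {"linear": [0, 0, 0.28], "rotation": [0, 0, 0], "fingers": 0.3}, {"linear": [0, 0, 0.28], "rotation": [0, 0, 0], "fingers": 0.3}, {"linear": [0, 0, 0.18], "rotation": [0, 0, 0], "fingers": 0.3}, {"linear": [0, 0, 0], "rotation": [0, 0, 0], "fingers": 0.3}, {"linear": [0, 0, 0], "rotation": [0, 0, 0], "fingers": 0.3}])

```text
time_s: 26.85
position: [503.5, 14.0, 124.9]
eef_rot: [0.994, -0.11, -0.001, 0.0]
force: [-0.1, -0.7, -0.2]
opening: 0.653
gripper_force: 0.0
```

play_rows(targets=[{"linear": [0, 0, 0], "rotation": [0, 0, 0], "fingers": -1}, {"linear": [0, 0, 0], "rotation": [0, 0, 0], "fingers": -1}, {"linear": [0, 0, 0], "rotation": [0, 0, 0], "fingers": -1}, {"linear": [0, 0, 0], "rotation": [0, 0, 0], "fingers": -1}, {"linear": [0, 0, 0], "rotation": [0, 0, 0], "fingers": -1}, {"linear": [0, 0, 0], "rotation": [0, 0, 0], "fingers": -1}])

```text
time_s: 27.35
position: [504.5, 14.3, 126.6]
eef_rot: [0.994, -0.109, 0.001, 0.0]
force: [0.5, -1.2, 3.7]
opening: 0.317
gripper_force: 40.0
```

```bash
python3 -c "
from h import *
st(); s=status.observe(); print(s['opening']*94,s['gripper_force'],s['position'])
"
```

```text
t 27.35 mould xy [ 2.4 -0.1] tip 33.5 yaw -12.53 F(mx,my,z) 0.7 -1.1 3.7
29.754525750701795 39.98887360095978 [504.49121495  14.28111777 126.62758611]
```

play_rows(targets=[{"linear": [0, 0, -0.03], "rotation": [0, 0, 0], "fingers": -1}, {"linear": [0, 0, -0.05], "rotation": [0, 0, 0], "fingers": -1}, {"linear": [0, 0, -0.06], "rotation": [0, 0, 0], "fingers": -1}, {"linear": [0, 0, -0.06], "rotation": [0, 0, 0], "fingers": -1}, {"linear": [0, 0, 0], "rotation": [0, 0, 0], "fingers": -1}])

```text
time_s: 27.77
position: [504.6, 14.4, 147.3]
eef_rot: [0.994, -0.109, 0.001, 0.0]
force: [0.5, 0.3, -3.8]
opening: 0.32
gripper_force: 40.0
```

```bash
python3 -c "
from h import *
st(); up=m2w(2.4,0,262)
t=np.array([442,297.5,200]);print();plan(t,14,None,np.array(up),MY)
im=cams.get_image('top'); print(lm('top','tooth_b_grip',2),lm('top','tooth_c_grip',2),lm('top','board_free'))
"
```

```text
t 27.77 mould xy [2.5 0.1] tip 54.2 yaw -12.53 F(mx,my,z) 0.4 0.4 -3.8

  lin [-0.136,-0.292,0.069] rz -0.0082
  lin [-0.121,-0.299,0.069] rz -0.0082
  lin [-0.106,-0.304,0.069] rz -0.0082
  lin [-0.090,-0.309,0.069] rz -0.0082
  lin [-0.074,-0.314,0.069] rz -0.0082
  lin [-0.057,-0.317,0.069] rz -0.0082
  lin [-0.041,-0.320,0.069] rz -0.0082
  lin [-0.024,-0.321,0.069] rz -0.0082
  lin [-0.008,-0.322,0.069] rz -0.0082
[(0.57, [561.3, 318.9, 142.6]), (0.16, [545.6, -312.4, -1.7])] [(0.69, [632.7, 356.9, 146.1])] [(0.87, [442.2, 295.9, 20.8])]
```

play_rows(targets=[{"linear": [0, 0, -0.15], "rotation": [0, 0, 0], "fingers": -1}, {"linear": [0, 0, -0.25], "rotation": [0, 0, 0], "fingers": -1}, {"linear": [0, 0, -0.3], "rotation": [0, 0, 0], "fingers": -1}, {"linear": [0, 0, -0.25], "rotation": [0, 0, 0], "fingers": -1}, {"linear": [0, 0, -0.2], "rotation": [0, 0, 0], "fingers": -1}, {"linear": [0, 0, 0], "rotation": [0, 0, 0], "fingers": -1}])

```text
time_s: 28.47
position: [506.5, 14.2, 265.0]
eef_rot: [0.994, -0.109, 0.004, 0.0]
force: [1.4, -0.0, -3.1]
opening: 0.321
gripper_force: 40.0
```

play_rows(targets=[{"linear": [-0.136, -0.292, 0], "rotation": [0, 0, -0.0082], "fingers": -1}, {"linear": [-0.121, -0.299, 0], "rotation": [0, 0, -0.0082], "fingers": -1}, {"linear": [-0.106, -0.304, 0], "rotation": [0, 0, -0.0082], "fingers": -1}, {"linear": [-0.09, -0.309, 0], "rotation": [0, 0, -0.0082], "fingers": -1}, {"linear": [-0.074, -0.314, 0], "rotation": [0, 0, -0.0082], "fingers": -1}, {"linear": [-0.057, -0.317, 0.1], "rotation": [0, 0, -0.0082], "fingers": -1}, {"linear": [-0.041, -0.32, 0.15], "rotation": [0, 0, -0.0082], "fingers": -1}, {"linear": [-0.024, -0.321, 0.2], "rotation": [0, 0, -0.0082], "fingers": -1}])

```text
time_s: 29.13
position: [447.7, 267.6, 214.8]
eef_rot: [0.995, 0.098, 0.0, -0.0]
force: [1.1, 0.1, -3.6]
opening: 0.316
gripper_force: 40.0
```

play_rows(targets=[{"linear": [-0.008, -0.322, 0.2], "rotation": [0, 0, -0.0082], "fingers": -1}, {"linear": [0, 0, 0.1], "rotation": [0, 0, 0], "fingers": -1}, {"linear": [0, 0, 0], "rotation": [0, 0, 0], "fingers": -1}, {"linear": [0, 0, 0], "rotation": [0, 0, 0], "fingers": -1}, {"linear": [0, 0, 0], "rotation": [0, 0, 0], "fingers": -1}])

```text
time_s: 29.55
position: [441.8, 296.7, 185.9]
eef_rot: [0.993, 0.122, 0.0, 0.0]
force: [0.3, -0.4, -3.5]
opening: 0.317
gripper_force: 40.0
```

```bash
python3 -c "
from h import *
s=status.observe(); p=s['position']; print(p,yaw(),s['opening'],s['force'], 'foot',p[2]-111.6, R.from_quat(s['eef_rot']).as_matrix()[:,2].round(3))
plan([442,297.5,138],14)
im=cams.get_image('wrist'); cv2.imwrite('pics/w9.png',im); print(lm('wrist','board_free'),lm('wrist','tooth_foot',2),lm('wrist','tooth_grip',2))
"
```

```text
[441.7813279  296.65529804 185.93489   ] 13.970626865020026 0.3174069740148858 [ 0.26480044 -0.38455554 -3.50178537] foot 74.33489000476433 [ 0.    -0.001 -1.   ]
  lin [0.002,-0.004,0.240] rz -0.0000
  lin [0.002,-0.004,0.240] rz -0.0000
[(0.96, [443.4, 296.6, 21.8])] [] [(0.71, [441.0, 299.9, 203.9])]
```

play_rows(targets=[{"linear": [0, 0, 0.13], "rotation": [0, 0, 0], "fingers": -1}, {"linear": [0, 0, 0.15], "rotation": [0, 0, 0], "fingers": -1}, {"linear": [0, 0, 0.12], "rotation": [0, 0, 0], "fingers": -1}, {"linear": [0, 0, 0.06], "rotation": [0, 0, 0], "fingers": -1}, {"linear": [0, 0, 0.03], "rotation": [0, 0, 0], "fingers": -1}, {"linear": [0, 0, 0.01], "rotation": [0, 0, 0], "fingers": -1}, {"linear": [0, 0, 0], "rotation": [0, 0, 0], "fingers": -1}])

```text
time_s: 30.33
position: [441.9, 297.6, 136.4]
eef_rot: [0.993, 0.122, 0.001, -0.0]
force: [0.6, 0.8, -3.4]
opening: 0.314
gripper_force: 40.0
```

play_rows(targets=[{"linear": [0, 0, 0.01], "rotation": [0, 0, 0], "fingers": -1}, {"linear": [0, 0, 0.01], "rotation": [0, 0, 0], "fingers": -1}, {"linear": [0, 0, 0], "rotation": [0, 0, 0], "fingers": -1}])

```text
time_s: 30.58
position: [441.6, 297.6, 134.3]
eef_rot: [0.993, 0.122, 0.0, -0.0]
force: [0.8, 0.5, -2.9]
opening: 0.318
gripper_force: 40.0
```

play_rows(targets=[{"linear": [0, 0, 0.008], "rotation": [0, 0, 0], "fingers": -1}, {"linear": [0, 0, 0.008], "rotation": [0, 0, 0], "fingers": -1}, {"linear": [0, 0, 0.005], "rotation": [0, 0, 0], "fingers": -1}, {"linear": [0, 0, 0], "rotation": [0, 0, 0], "fingers": -1}, {"linear": [0, 0, 0], "rotation": [0, 0, 0], "fingers": -1}])

```text
time_s: 31.0
position: [441.4, 297.5, 131.8]
eef_rot: [0.993, 0.122, -0.0, 0.0]
force: [-0.2, -0.0, -3.9]
opening: 0.32
gripper_force: 40.0
```

play_rows(targets=[{"linear": [0, 0, 0.005], "rotation": [0, 0, 0], "fingers": -1}, {"linear": [0, 0, 0.005], "rotation": [0, 0, 0], "fingers": -1}, {"linear": [0, 0, 0], "rotation": [0, 0, 0], "fingers": -1}])

```text
time_s: 31.25
position: [441.5, 297.6, 131.6]
eef_rot: [0.993, 0.122, 0.0, -0.0]
force: [-1.8, -1.0, 3.3]
opening: 0.316
gripper_force: 40.0
```

play_rows(targets=[{"linear": [0, 0, 0.005], "rotation": [0, 0, 0], "fingers": -1}, {"linear": [0, 0, 0], "rotation": [0, 0, 0], "fingers": -1}])

```text
time_s: 31.42
position: [441.5, 297.6, 131.6]
eef_rot: [0.993, 0.122, 0.0, -0.0]
force: [-2.1, -1.8, 6.8]
opening: 0.315
gripper_force: 40.0
```

play_rows(newtons=10, targets=[{"linear": [0, 0, -0.008], "rotation": [0, 0, 0], "fingers": -1}, {"linear": [0, 0, 0], "rotation": [0, 0, 0], "fingers": -0.3}, {"linear": [0, 0, 0], "rotation": [0, 0, 0], "fingers": -0.1}, {"linear": [0, 0, 0], "rotation": [0, 0, 0], "fingers": 0.1}, {"linear": [0, 0, 0], "rotation": [0, 0, 0], "fingers": 0.3}, {"linear": [0, 0, 0], "rotation": [0, 0, 0], "fingers": 0.3}, {"linear": [0, 0, 0], "rotation": [0, 0, 0], "fingers": 0.3}])

```text
time_s: 32.0
position: [441.4, 297.6, 131.0]
eef_rot: [0.993, 0.122, 0.0, 0.0]
force: [0.2, -0.5, -0.5]
opening: 0.637
gripper_force: 0.0
```

play_rows(targets=[{"linear": [0, 0, -0.1], "rotation": [0, 0, 0], "fingers": 0.3}, {"linear": [0, 0, -0.25], "rotation": [0, 0, 0], "fingers": 0.3}, {"linear": [0, 0, -0.3], "rotation": [0, 0, 0], "fingers": 0.3}, {"linear": [0, 0, -0.3], "rotation": [0, 0, 0], "fingers": 0.3}, {"linear": [0, 0, -0.3], "rotation": [0, 0, 0], "fingers": 0.3}, {"linear": [-0.25, 0, 0], "rotation": [0, 0, 0], "fingers": 0.3}, {"linear": [-0.25, 0, 0], "rotation": [0, 0, 0], "fingers": 0.3}, {"linear": [-0.15, 0, 0], "rotation": [0, 0, 0], "fingers": 0.3}])

```text
time_s: 32.67
position: [376.6, 281.4, 257.6]
eef_rot: [0.993, 0.122, 0.0, -0.0]
force: [-0.3, -0.6, 0.1]
opening: 0.647
gripper_force: 0.0
```

```bash
python3 -c "
from h import *
s=status.observe(); print(s['time_s'],s['position'],s['opening'],s['force'])
im=cams.get_image('side'); cv2.imwrite('pics/side2.png',im)
for n in ['tooth_grip','wedge_grip','front_left','front_right']:
    for c,P in lm('side',n,3): print(n,c,P,w2m(P).round(1))
"
```

```text
32.6667 [376.62890643 281.35334661 257.61294356] 0.6465712217323545 [-0.33257091 -0.63433791  0.1146677 ]
tooth_grip 0.75 [440.7, 295.5, 145.9] [-121.2  260.4]
wedge_grip 0.89 [540.2, -314.4, 116.8] [ 109.  -313.1]
wedge_grip 0.56 [517.8, 80.0, 115.5] [ 1.1 66.9]
front_left 0.88 [527.9, 79.6, 113.1] [11.  68.8]
front_right 0.91 [499.0, -63.8, 114.4] [ 14.1 -77.5]
front_right 0.48 [505.6, 16.1, 0.7] [3.1 1.9]
```

View pics/side2.png

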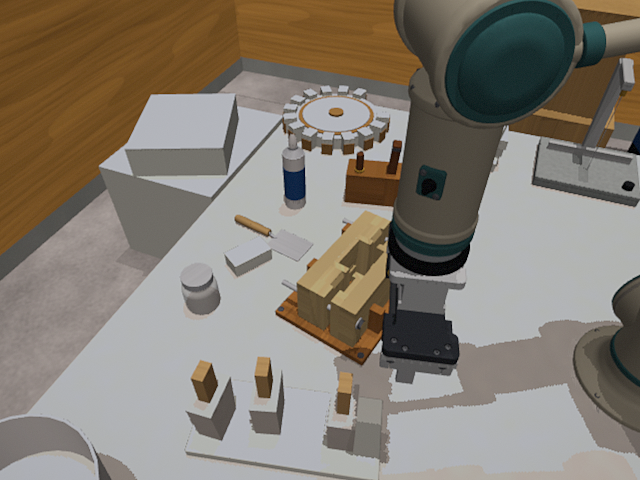

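The tooth stands upright on the board's free end at (342,415), the wedge is in the block at (397,160), the mould is open, and nothing else has moved. I'm handing in.

```bash
python3 -c "
from h import *
print(workorder.sign_off())"
```

```text
the job is handed in; nothing more can be done
None
```

The job is handed in after about 33 s of arm time: the mould is open about 14.5 mm at both ends, the tooth stands on the free end of the drying board, and the wedge is back in its slot.

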